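Take the washed bento apart to dry

ROBOT

A 7-joint arm with a two-finger parallel gripper is mounted at the origin on the work surface. World frame = base frame: x ahead of the robot, y to its left, z up, the work surface at z = 0. Lengths are in m, angles in rad, forces in N, time in s.
With the tool pointing down it reaches from about 0.4 to 0.85 m from the base axis. Payload 10.4 kg.
Tool frame: the origin (TCP) lies at the very end of the fingers, on their centre line; the grasp point (between the pads) lies 19 mm behind it (manip.tcp_to_grasp is the distance from the TCP to the grasp point, in m); x points along the fingers, y is the direction in which the jaws open and shut, and the axes are right-handed (so a half turn about x gives the same grasp; the last joint's range is limited). The gripper opens to 85 mm and grips with 20 to 120 N. Pads are 22 mm wide; open, the fingers measure 114 mm over their backs; the gripper's body (76 mm by 85 mm) begins 54 mm behind the grasp point. The pads swing forward as they close: fully open they stand 13 mm farther back than shut.
Start: joints at [-1.346, 0.332, -0.065, 1.46, 0.022, 1.35, -0.088], TCP at [0.153, 0.606, 0.231] pointing down, gripper open.
Joint ranges: [-2.6, 2.6], [-0.5, 2.12], [-1.47, 1.34], [0.16, 2.42], [-1.27, 4.41], [0.06, 2.06], [-2.6, 2.6]. Speed limits (rad/s): [2.22, 2.22, 2.79, 2.79, 3.14, 3.14, 3.14].

INTERFACE

Orientations are given as a unit quaternion [x, y, z, w].
In Python, from workcell import manip, cams, hand_in gives the robot as it stands.
- The arm moves only by the shell command python3 -m handwheel 'ROWS' [FORCE]. ROWS is text: rows parted by semicolons, each of 7 numbers parted by spaces: the shift along the tool's x, y, z in mm, then the turn, a rotation vector about the tool's x, y, z in rad, then the finger opening in mm, from 0 to 85.4. A call has 1 to 8 rows; each row shifts and turns the commanded pose from where the row before left it, along the tool's axes as they then stand; what a row does not reach is not made up. A row lasts 1/10 s, in which the tool goes at most 50 mm and 8.59 degrees, less where a joint would pass 70% of its speed; a pose out of reach is approached as far as the arm can. A call with a gripper value outside its range is refused whole. The fingers move at their own pace and stop on an object; FORCE is the grip in N (left out, the last holds). Time passes only in rows, so rows that do not move let the fingers close. It gives the time, the measured TCP pose, the force and the opening at its end, in the units of the state.
- manip.get_obs(): the state, without advancing time (a new reading comes with each control period).
- cams.camera(name): name is "scene" or "top" or "wrist"; returns a dict with "color" (480x640x3 uint8, blue, green, red), "depth" (480x640 float32, m along the optical axis (not along the pixel's ray), 0 where there is no reading), "camera_matrix" (3x3 intrinsics, pixels), "distortion" ([k1, k2, p1, p2, k3] as OpenCV has them; the pictures are not rectified), "origin" and "attitude" of the camera in the world; the wrist camera has in their place "T_tool_cam" (4x4, takes a point from camera to tool coordinates, whose origin is the TCP and whose axes are the tool frame's). Camera axes: x right, y down, z forward; pixel columns grow to the right and rows downward; lengths in m; the calibration is good to about 2 mm. A picture is of the moment at which its call begins: read the wrist's pose just before it.
- hand_in(): hands the job in, once; it reports no verdict.
Trained networks look in the newest picture that a camera, given by its name, has taken for a name from the list of things; names that differ only in an ending like _2 or _b are one class to them, and where a whole thing is asked for, a point or a joint stands for the part that bears it (a point fixed in the world has none). Each returns a list of dicts, best first, with "conf" (0 to 1); they miss things now and then, are a little off and sometimes report something else, mostly with a low value. They report only what shows in the picture. A call takes as long as a camera call. They do not tell look-alikes from the thing itself.
- cams.recognise(camera, thing): "box" ([left, top, width, height] in pixels, round what is visible of it).
- cams.outline_of(camera, thing): "region" (480x640 bool, what is visible of it) and "box" ([left, top, width, height] in pixels, round what is visible of it).
The state is a dict: "clock": time; "joint_pos": joint angles; "joint_velocities": joint speeds; "tau": joint torques, N m; "position": TCP position; "ee_rot": TCP orientation; "ft_force": force on the tool from outside, world axes, zero at the start; "torque": the same for the moment, N m; "grip_width": opening from 0.0 (shut) to 1.0 (fully open).
Only numpy, scipy, OpenCV 4.12 (cv2) and the standard library are available. Lean on these libraries where they do the work, as an engineer would, in place of code of your own. Each camera call takes 0.05 s, during which the arm holds its last target.

TASK

The bento has been washed and stacked on the tray: take it apart so that it can dry. Set the cup on the round coaster and each of the three steel tiers on the oak drying stand of its own length, everything upright and sitting flat inside the lips, never tipped over on the way. Leave the white bowl and the forks where they are on the tray.

Things in the scene. Friction and masses are not known exactly. Their poses are not given: they have to be found in the camera images.
- cup: Pink plastic cup, round and open, 85 mm high, outside diameter 44 mm at the foot and 52 mm at the rim, wall 3 mm. It stands upright on the floor inside the short tier at the start, so 48 mm of it shows above that tier's rim. Origin: centre of the underside; z up to the rim.
- tier_short: Short, top bento tier: open stainless box 80 long (x axis) x 60 wide (y) x 43 mm high, walls 4. Origin: centre of underside, z up; rim at z 43, inner floor at z 6. Same after a half turn. Bottom 3 mm is an inset foot, 68 x 48. Start: sits on the rims of the tier below, foot 3 mm inside them (2 mm play in y): lift straight up first. Origin 40 mm above that tier's.
- tier_medium: Medium, middle bento tier: open stainless box 125 long (x axis) x 60 wide (y) x 43 mm high, walls 4. Origin: centre of underside, z up; rim at z 43, inner floor at z 6. Same after a half turn. Bottom 3 mm is an inset foot, 113 x 48. Start: sits on the rims of the tier below, foot 3 mm inside them (2 mm play in y): lift straight up first. Origin 40 mm above that tier's.
- tier_long: Long, bottom bento tier: open stainless box 170 long (x axis) x 60 wide (y) x 43 mm high, walls 4. Origin: centre of underside, z up; rim at z 43, inner floor at z 6. Same after a half turn. Bottom 3 mm is an inset foot, 158 x 48. It stands on the 18 mm thick oak tray.
- coaster: Round pale-oak coaster, fixed, outside diameter 88 mm. A round lip 8 mm wide surrounds a flat floor 72 mm across. Origin: centre of the underside; floor at 8 mm, top of the lip at 13 mm. z up.
- stand_short: Fixed low pale-oak drying stand with drip slots for the short tier, outside 116 long (y axis) x 96 mm (x). An 8 mm wide lip surrounds a flat floor 100 x 80, 10 mm more than the tier on each side. Origin: centre of underside, z up; floor at z 8, lip top at z 15 mm. The tier's x axis goes along the stand's y axis, either way round.
- stand_medium: Fixed low pale-oak drying stand with drip slots for the medium tier, outside 161 long (y axis) x 96 mm (x). An 8 mm wide lip surrounds a flat floor 145 x 80, 10 mm more than the tier on each side. Origin: centre of underside, z up; floor at z 8, lip top at z 15 mm. The tier's x axis goes along the stand's y axis, either way round.
- stand_long: Fixed low pale-oak drying stand with drip slots for the long tier, outside 206 long (y axis) x 96 mm (x). An 8 mm wide lip surrounds a flat floor 190 x 80, 10 mm more than the tier on each side. Origin: centre of underside, z up; floor at z 8, lip top at z 15 mm. The tier's x axis goes along the stand's y axis, either way round.
- bowl: White ceramic bowl on the tray beside the stack, 110 mm across, 50 mm high, to be left alone. Origin: centre of its underside.
- forks: Pair of mint plastic forks, one on top of the other and held together as one piece, lying on the tray beside the stack, 157 mm long (x axis, tines to +x), 22 mm wide, 8 mm thick, to be left alone. Origin: under the middle of its length.
There are look-alikes about, which are no part of the job. There is more than one size of the cup; the job needs the largest.

How it is judged:
By the outcome, as a careful person would: the job done as asked, in the order asked, and still so for the second after the job is handed in, with the robot touching nothing.
It also fails if it takes over 109 s, if anything falls off the work surface, if the arm or the gripper's body presses on something with over 40 N, if the wrist force passes 120 N, or if a joint passes its speed limit or range.

## Working session

There is one attempt and no reset: what is moved stays moved. The work goes in short steps, Python scripts to look and compute and a shell command to move; the robot and the scene stay as the last step left them, time stands still between calls to the robot, and variables do not carry over. Pictures are saved under pics/ and viewed, and the job is handed in when it is done.

```bash
ls; mkdir -p pics
python3 - <<'E'
from workcell import manip,cams
import cv2,numpy as np
print(manip.get_obs()); print(manip.tcp_to_grasp)
for n in ["scene","top"]:
    d=cams.camera(n); cv2.imwrite(f"pics/{n}0.png",d["color"]); np.savez(f"{n}0.npz",**d)
    print(n,d["camera_matrix"],d["distortion"],d["origin"],d["attitude"])
E
```

```text
pics
{'clock': 0.0, 'joint_pos': array([-1.34561003,  0.33287214, -0.06470858,  1.46093479,  0.02161919,
        1.34986125, -0.08848894]), 'joint_velocities': array([ 0.00041385,  0.00089923,  0.00162206,  0.00058723, -0.00091488,
       -0.00046806, -0.00101064]), 'tau': array([ 4.91861974e-04, -6.25434852e+01,  4.95756743e-02, -3.91609776e+01,
        1.62681984e-02,  9.92848916e-03, -5.34416586e-06]), 'position': array([0.15320362, 0.60556132, 0.2305189 ]), 'ee_rot': array([ 0.08687965,  0.70172135, -0.08785274,  0.70165587]), 'ft_force': array([-0.46273834,  0.18330246,  0.08011708]), 'torque': array([0.00775123, 0.01463041, 0.00861896]), 'grip_width': 0.9978958567735973}
0.0187
scene [[495.88084665   0.         319.85104738]
 [  0.         495.88084665 239.11265297]
 [  0.           0.           1.        ]] [-0.06716052  0.          0.          0.          0.        ] [0.98600277 0.59097134 0.68994751] [ 0.3147712   0.85104388 -0.39593237 -0.14099989]
top [[600.42629584   0.         314.11974273]
 [  0.         600.42629584 232.39911207]
 [  0.           0.           1.        ]] [-0.04763175  0.          0.          0.          0.        ] [0.48111034 0.03954344 1.42538917] [ 0.71182897 -0.70181176  0.01098086 -0.02528245]
```

View pics/scene0.png

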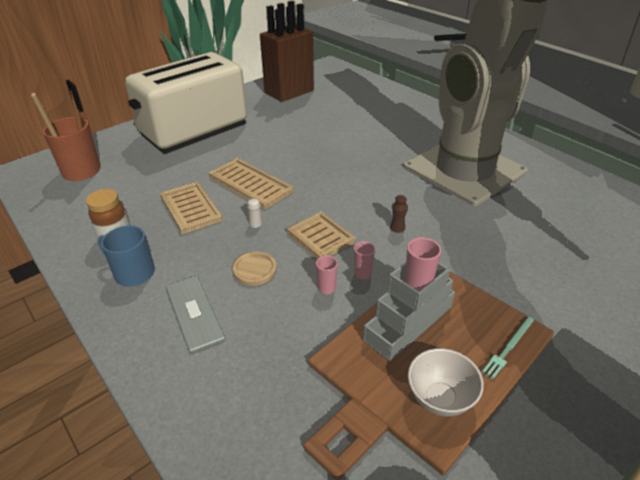

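View pics/top0.png

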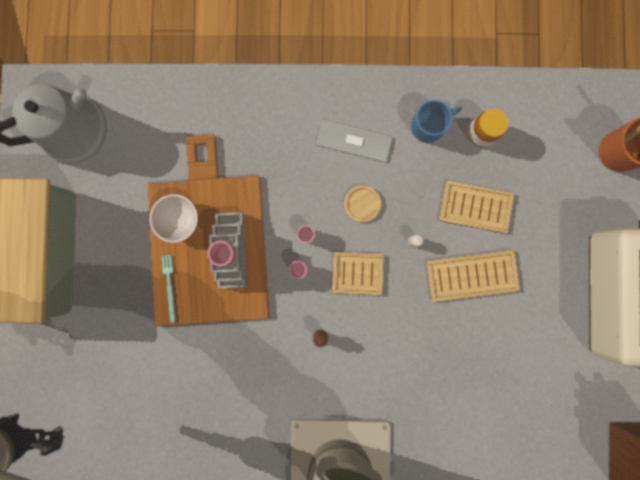

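```bash
cat > h.py <<'E'
import numpy as np,cv2
from scipy.spatial.transform import Rotation as R
def load(n):
    d=np.load(n); return {k:d[k] for k in d.files}
def cloud(d,T=None):
    h,w=d["depth"].shape
    u,v=np.meshgrid(np.arange(w),np.arange(h))
    p=cv2.undistortPoints(np.stack([u,v],-1).reshape(-1,1,2).astype(np.float64),d["camera_matrix"],d["distortion"]).reshape(h,w,2)
    z=d["depth"].astype(float)
    P=np.stack([p[...,0]*z,p[...,1]*z,z],-1)
    if T is None: T=np.eye(4);T[:3,:3]=R.from_quat(d["attitude"]).as_matrix();T[:3,3]=d["origin"]
    W=P@T[:3,:3].T+T[:3,3]; W[z==0]=np.nan
    return W
E
python3 - <<'E'
from h import *
d=load("top0.npz");W=cloud(d)
for (u,v) in [(300,340),(450,320),(240,195),(221,237),(230,215)]: print(u,v,W[v,u].round(4))
c=d["color"]
cv2.imwrite("pics/top0z.png",cv2.resize(c[160:340,130:290],None,fx=4,fy=3.3,interpolation=cv2.INTER_CUBIC)[:600,:800])
from workcell import cams
cams.camera("top"); cams.camera("scene")
for n in ["coaster","stand_short","stand_medium","stand_long","tier_short","tier_medium","tier_long","cup"]:
    for o in cams.outline_of("top",n):
        m=o["region"]; p=W[m]; p=p[~np.isnan(p[:,0])]
        q=cv2.minAreaRect((p[:,:2]*1000).astype(np.float32))
        print(n,round(o["conf"],2),o["box"],[np.round(a,1) for a in q],"z",np.percentile(p[:,2],[5,50,95]).round(4))
E
```

```text
300 340 [ 0.2986  0.0988 -0.0057]
450 320 [ 0.3519 -0.254   0.0025]
240 195 [0.6392 0.2449 0.0185]
221 237 [0.5359 0.2732 0.1013]
230 215 [0.5894 0.2632 0.0456]
coaster 0.9 [345.7, 183.7, 37.0, 37.3] [array([623.8, -44.7]), array([83.8, 85. ]), np.float64(45.7)] z [0.003  0.0087 0.0151]
stand_short 0.65 [335.2, 253.7, 48.3, 39.6] [array([460.3, -36.3]), array([117.6,  98.4]), np.float64(88.2)] z [0.0026 0.0086 0.0169]
stand_medium 0.85 [439.8, 181.5, 75.6, 52.4] [array([ 620.9, -317. ]), array([170.9, 102.3]), np.float64(79.2)] z [0.0022 0.0083 0.0165]
tier_short 0.92 [211.0, 234.0, 31.3, 39.0] [array([500., 259.]), array([80.5, 60.7]), np.float64(3.3)] z [0.1    0.1147 0.1427]
tier_medium 0.88 [210.7, 226.2, 35.9, 56.2] [array([501.9, 259. ]), array([127.1,  60.8]), np.float64(3.3)] z [0.0599 0.0685 0.1022]
tier_long 0.78 [216.6, 210.4, 30.3, 77.5] [array([510.5, 258.6]), array([177.2,  61.8]), np.float64(3.3)] z [0.0184 0.0285 0.0647]
cup 0.73 [209.7, 241.5, 30.6, 24.2] [array([499.5, 259. ]), array([50.8, 52. ]), np.float64(0.9)] z [0.104  0.1382 0.1901]
cup 0.63 [296.0, 226.0, 19.7, 14.1] [array([549.5,  86.3]), array([39.2, 43.7]), np.float64(78.8)] z [-0.0027  0.0071  0.068 ]
cup 0.49 [289.4, 257.4, 11.8, 19.6] [array([466.2, 102.8]), array([38.5, 36.6]), np.float64(0.8)] z [-0.0007  0.0066  0.0677]
```

View pics/top0z.png

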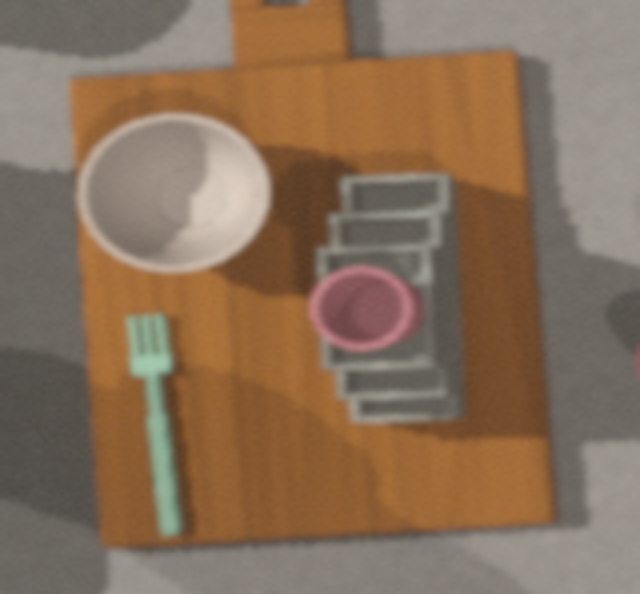

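Run:
```python
from h import *
d=load("top0.npz");W=cloud(d)
hsv=cv2.cvtColor(d["color"],cv2.COLOR_BGR2HSV)
M=((hsv[...,0]>10)&(hsv[...,0]<28)&(hsv[...,1]>70)&(hsv[...,2]>90)).astype(np.uint8)
K=d["camera_matrix"];A=R.from_quat(d["attitude"]).as_matrix();o=d["origin"]
def pl(uv,z):
    p=cv2.undistortPoints(np.array(uv,float).reshape(-1,1,2),K,d["distortion"]).reshape(-1,2)
    r=np.c_[p,np.ones(len(p))]@A.T
    return o+r*((z-o[2])/r[:,2])[:,None]
for n,b in dict(coaster=(335,175,60,60),short=(322,242,75,65),med=(430,172,95,70),long=(418,240,110,70)).items():
    m=np.zeros_like(M);x,y,w,h=b;m[y:y+h,x:x+w]=M[y:y+h,x:x+w]
    cs,_=cv2.findContours(m,cv2.RETR_EXTERNAL,cv2.CHAIN_APPROX_NONE)
    c=max(cs,key=cv2.contourArea)
    P=pl(c.reshape(-1,2),0.014)
    q=cv2.minAreaRect((P[:,:2]*1000).astype(np.float32)); print(n,[np.round(a,1) for a in q])
    for t in (0,):
        pp=W[m>0]; print(np.nanmedian(pp,0).round(3), np.nanpercentile(pp[:,2],[5,95]).round(3))
```

```text
coaster [array([623.2, -44.4]), array([87.6, 87.2]), np.float64(0.7)]
[ 0.624 -0.044  0.009] [0.002 0.015]
short [array([459.3, -34.4]), array([121. ,  98.6]), np.float64(87.4)]
[ 0.459 -0.035  0.008] [0.001 0.017]
med [array([ 619.9, -312.9]), array([166.3,  98.6]), np.float64(79.9)]
[ 0.62  -0.314  0.008] [0.002 0.016]
long [array([ 457.1, -304.5]), array([ 98.8, 210.8]), np.float64(8.0)]
[ 0.457 -0.305  0.008] [0.002 0.016]
```

Run:
```python
from h import *
d=load("scene0.npz");W=cloud(d)
from workcell import cams
cams.camera("scene")
for n in ["coaster","stand_short","stand_medium","stand_long","tier_short","tier_medium","tier_long","cup"]:
    for o in cams.outline_of("scene",n):
        m=o["region"]; p=W[m]; p=p[~np.isnan(p[:,0])]
        q=cv2.minAreaRect((p[:,:2]*1000).astype(np.float32))
        print(n,round(o["conf"],2),o["box"],[np.round(a,1) for a in q],"z",np.percentile(p[:,2],[5,50,95]).round(4))
```

```text
coaster 0.71 [232.3, 253.8, 43.7, 33.9] [array([621.8, -48. ]), array([102.1,  84.1]), np.float64(43.5)] z [0.0051 0.0086 0.0136]
stand_short 0.77 [286.5, 212.3, 68.0, 45.6] [array([461.3, -17.5]), array([203.7, 128. ]), np.float64(76.3)] z [0.0021 0.0085 0.0157]
stand_medium 0.98 [162.5, 181.1, 62.5, 51.9] [array([ 618. , -324.6]), array([190.9, 102.2]), np.float64(80.3)] z [0.0054 0.009  0.0163]
stand_long 0.69 [210.2, 159.0, 84.5, 49.0] [array([ 471.1, -302. ]), array([158.3, 261.2]), np.float64(6.3)] z [0.0017 0.0088 0.0161]
stand_long 0.41 [375.2, 278.4, 76.8, 57.2] [array([467., 228.]), array([206.6, 120.1]), np.float64(2.5)] z [0.0625 0.0805 0.1015]
tier_short 0.59 [389.6, 262.3, 58.5, 45.9] [array([452. , 226.9]), array([217.4,  90.6]), np.float64(32.1)] z [0.1039 0.1261 0.1417]
tier_short 0.58 [405.2, 240.6, 37.9, 50.7] [array([409.2, 189.5]), array([283.1,  67.8]), np.float64(32.8)] z [0.1291 0.1679 0.1883]
tier_medium 0.98 [376.7, 279.3, 75.7, 54.5] [array([504.7, 259.4]), array([128.3,  60.4]), np.float64(2.6)] z [0.0639 0.0813 0.1015]
tier_long 0.63 [365.9, 289.4, 87.9, 75.2] [array([507.5, 248. ]), array([180.2,  83.9]), np.float64(2.7)] z [0.0232 0.0404 0.0612]
tier_long 0.46 [376.9, 278.9, 74.7, 58.4] [array([465.7, 257.9]), array([206.6,  60.6]), np.float64(2.4)] z [0.0637 0.0809 0.1013]
cup 0.97 [318.4, 254.1, 21.7, 38.3] [array([550.5,  86.4]), array([40.9, 37.9]), np.float64(74.0)] z [0.0093 0.0464 0.0657]
cup 0.95 [406.3, 239.3, 36.8, 52.7] [array([412.3, 203.4]), array([261.8,  71.7]), np.float64(37.4)] z [0.132  0.1687 0.1883]
cup 0.9 [350.6, 241.3, 24.3, 37.1] [array([434.3,  81.1]), array([122.7,  38.6]), np.float64(33.0)] z [0.0017 0.0447 0.0657]
cup 0.72 [411.2, 348.4, 69.5, 67.1] [array([573.2, 379.9]), array([131.7, 107.3]), np.float64(50.8)] z [0.0224 0.0433 0.0682]
```

```bash
cat >> h.py <<'E'
def goto(target,yaw=None,tilt=True):
    """print shift in tool frame mm and turn about tool x/y/z to bring TCP to target with tool down and jaw (tool y) at world yaw deg (mod 180)"""
    from workcell import manip
    s=manip.get_obs(); T=R.from_quat(s["ee_rot"]).as_matrix()
    print("t",round(s["clock"],2),"pos",(s["position"]*1000).round(1),"F",s["ft_force"].round(1),"grip",round(s["grip_width"]*85.4,1),"j7",s["joint_pos"].round(2))
    y=T[:,1]; cur=np.degrees(np.arctan2(y[1],y[0])); print("jaw yaw",cur.round(2),"x axis",T[:,0].round(4))
    if yaw is None: yaw=cur
    dl=(yaw-cur+90)%180-90
    for dd in (dl,dl-180*np.sign(dl)):
        a=np.radians(cur+dd); X=np.array([0,0,-1.]);Y=np.array([np.cos(a),np.sin(a),0]);G=np.c_[X,Y,np.cross(X,Y)]
        rv=R.from_matrix(T.T@G).as_rotvec()
        print("yaw change",dd.round(1),"rotvec tool",rv.round(4),"shift in current tool mm",(T.T@(np.array(target)-s["position"])*1000).round(1),"shift in final",(G.T@(np.array(target)-s["position"])*1000).round(1))
E
python3 - <<'E'
from h import *
goto([.5,.259,.26],93)
E
```

```text
t 1.05 pos [153.3 605.9 231.3] F [ 0.4  0.1 -0.8] grip 85.2 j7 [-1.35  0.33 -0.06  1.46  0.02  1.35 -0.09]
jaw yaw 75.8 x axis [-0.e+00  1.e-04 -1.e+00]
yaw change 17.2 rotvec tool [-3.002e-01 -0.000e+00 -1.000e-04] shift in current tool mm [ -28.7 -251.3  421.2] shift in final [ -28.7 -364.6  328.1]
yaw change -162.8 rotvec tool [ 2.8414e+00 -1.0000e-04  0.0000e+00] shift in current tool mm [ -28.7 -251.3  421.2] shift in final [ -28.7  364.6 -328.1]
```

```bash
Z='-1.8 -15.7 26.3 0 0 0 80'; python3 -m handwheel '-1.8 -15.7 26.3 0 0 0 80;-1.8 -15.7 26.3 0 0 0 80;-1.8 -15.7 26.3 0 0 0 80;-1.8 -15.7 26.3 0 0 0 80;-1.8 -15.7 26.3 0 0 0 80;-1.8 -15.7 26.3 0 0 0 80;-1.8 -15.7 26.3 0 0 0 80;-1.8 -15.7 26.3 0 0 0 80'; python3 -m handwheel '-1.8 -15.7 26.3 0 0 0 80;-1.8 -15.7 26.3 0 0 0 80;-1.8 -15.7 26.3 0 0 0 80;-1.8 -15.7 26.3 0 0 0 80;-1.8 -15.7 26.3 0 0 0 80;-1.8 -15.7 26.3 0 0 0 80;-1.8 -15.7 26.3 0 0 0 80;-1.8 -15.7 26.3 0 0 0 80'; python3 -m handwheel '0 0 0 -0.1 0 0 80;0 0 0 -0.1 0 0 80;0 0 0 -0.1 0 0 80;0 0 0 0 0 0 80;0 0 0 0 0 0 80'
python3 - <<'E'
from h import *
goto([.5,.259,.146],93)
from workcell import manip,cams
s=manip.get_obs(); d=cams.camera("wrist"); cv2.imwrite("pics/w1.png",d["color"]); np.savez("w1.npz",pos=s["position"],q=s["ee_rot"],**d)
E
```

```text
clock: 1.85
position: [0.3272, 0.4316, 0.246]
ee_rot: [0.088, 0.702, -0.087, 0.702]
ft_force: [0.1, 1.0, -0.1]
grip_width: 0.937
clock: 2.65
position: [0.5004, 0.2583, 0.2604]
ee_rot: [0.087, 0.702, -0.087, 0.702]
ft_force: [0.5, 0.5, 0.5]
grip_width: 0.934
clock: 3.15
position: [0.4996, 0.2592, 0.2602]
ee_rot: [-0.017, 0.707, 0.017, 0.707]
ft_force: [0.7, 0.6, -1.0]
grip_width: 0.937
t 3.15 pos [499.6 259.2 260.2] F [ 0.7  0.6 -1. ] grip 80.0 j7 [-0.77  0.18  0.24  1.6  -0.04  1.37  1.1 ]
jaw yaw 92.83 x axis [ 1.e-04  1.e-04 -1.e+00]
yaw change 0.2 rotvec tool [-0.003   0.0001 -0.0001] shift in current tool mm [114.2  -0.3   0.4] shift in final [114.2  -0.2   0.4]
yaw change -179.8 rotvec tool [ 3.1386e+00 -2.0000e-04 -1.0000e-04] shift in current tool mm [114.2  -0.3   0.4] shift in final [114.2   0.2  -0.4]
```

View pics/w1.png

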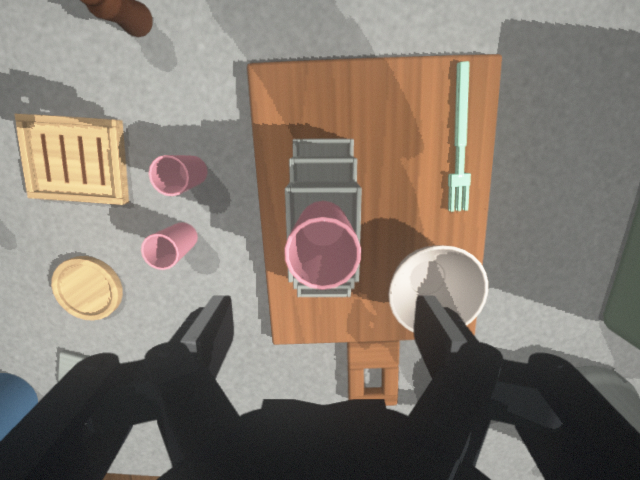

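Run:
```python
from h import *
d=load("w1.npz");Tw=np.eye(4);Tw[:3,:3]=R.from_quat(d["q"]).as_matrix();Tw[:3,3]=d["pos"]
W=cloud(d,Tw@d["T_tool_cam"])
sub=W[180:300,270:380].reshape(-1,3)
for lo,hi in ((.183,.195),(.137,.146),(.097,.106)):
    p=sub[(sub[:,2]>lo)&(sub[:,2]<hi)]; q=cv2.minAreaRect((p[:,:2]*1000).astype(np.float32)); print(lo,len(p),[np.round(a,1) for a in q],np.median(p[:,2]))
# floor check of targets
for b in ((40,260,130,320),):
    pass
```

```text
0.183 1326 [array([498.4, 259.2]), array([51. , 51.3]), np.float64(55.0)] 0.18935924241737667
0.137 1421 [array([500. , 259.7]), array([80.3, 60. ]), np.float64(2.9)] 0.14153523409272672
0.097 1200 [array([512.2, 260.4]), array([106.1,  59.9]), np.float64(3.1)] 0.10444361385279163
```

```bash
python3 -m handwheel '20 0 -1 0 0 0 80;20 0 0 0 0 0 80;20 0 0 0 0 0 80;20 0 0 0 0 0 80;20 0 0 0 0 0 80;14 0 0 0 0 0 80;0 0 0 0 0 0 80' 30; python3 -m handwheel '0 0 0 0 0 0 40;0 0 0 0 0 0 40;0 0 0 0 0 0 40;0 0 0 0 0 0 40;0 0 0 0 0 0 40;0 0 0 0 0 0 40' 30
```

```text
clock: 3.9
position: [0.4976, 0.2587, 0.1443]
ee_rot: [-0.019, 0.708, 0.018, 0.706]
ft_force: [-0.0, 0.5, 0.5]
grip_width: 0.937
clock: 4.5
position: [0.4994, 0.2594, 0.1475]
ee_rot: [-0.018, 0.706, 0.019, 0.708]
ft_force: [-0.4, -1.5, 5.9]
grip_width: 0.6
```

```bash
python3 -m handwheel '-6 0 0 0 0 0 40;-10 0 0 0 0 0 40;-15 0 0 0 0 0 40;-20 0 0 0 0 0 40;-20 0 0 0 0 0 40;-20 0 0 0 0 0 40;-9 0 0 0 0 0 40;0 0 0 0 0 0 40'
python3 - <<'E'
from h import *
goto([.623,-.0445,.249])
from workcell import manip,cams
d=cams.camera("scene"); cv2.imwrite("pics/s1.png",d["color"])
E
```

```text
clock: 5.3
position: [0.4991, 0.2595, 0.2476]
ee_rot: [-0.018, 0.706, 0.019, 0.708]
ft_force: [-0.6, 0.1, -0.3]
grip_width: 0.6
t 5.3 pos [499.1 259.5 247.6] F [-0.6  0.1 -0.3] grip 51.2 j7 [-0.77  0.18  0.24  1.62 -0.04  1.34  1.1 ]
jaw yaw 92.99 x axis [ 0.002   0.0016 -1.    ]
yaw change 0.0 rotvec tool [-0.      0.0021 -0.0014] shift in current tool mm [  -1.6 -310.   107.8] shift in final [  -1.4 -310.   107.8]
yaw change 0.0 rotvec tool [-0.      0.0021 -0.0014] shift in current tool mm [  -1.6 -310.   107.8] shift in final [  -1.4 -310.   107.8]
```

View pics/s1.png

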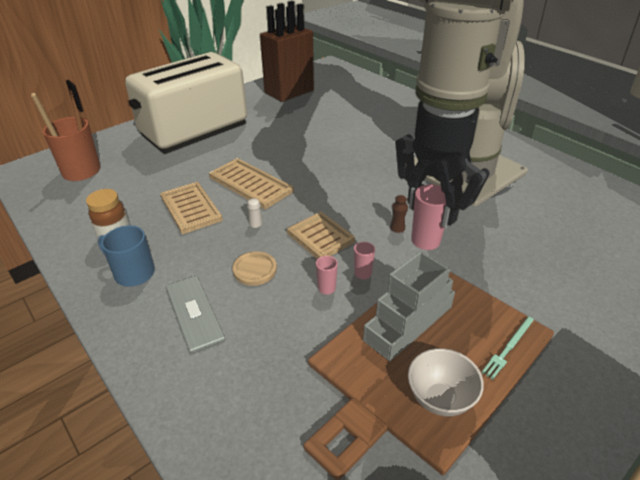

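```bash
python3 -m handwheel '0 -10 3.5 0 0 0 40;0 -20 7 0 0 0 40;0 -25 8.7 0 0 0 40;0 -25 8.7 0 0 0 40;0 -25 8.7 0 0 0 40;0 -25 8.7 0 0 0 40;0 -25 8.7 0 0 0 40;0 -25 8.7 0 0 0 40' ;python3 -m handwheel '0 -25 8.7 0 0 0 40;0 -25 8.7 0 0 0 40;0 -25 8.7 0 0 0 40;0 -25 8.7 0 0 0 40;0 -20 7 0 0 0 40;0 -10 3.6 0 0 0 40;0 0 0 0 0 0 40;0 0 0 0 0 0 40'
python3 - <<'E'
from h import *
goto([.623,-.0445,.052])
from workcell import manip,cams
s=manip.get_obs(); d=cams.camera("wrist"); cv2.imwrite("pics/w2.png",d["color"]); np.savez("w2.npz",pos=s["position"],q=s["ee_rot"],**d)
E
```

```text
clock: 6.15
position: [0.5705, 0.0805, 0.2449]
ee_rot: [-0.018, 0.707, 0.018, 0.706]
ft_force: [-0.3, 1.3, -0.8]
grip_width: 0.6
clock: 6.95
position: [0.6224, -0.044, 0.2455]
ee_rot: [-0.018, 0.707, 0.019, 0.707]
ft_force: [0.5, -0.2, -0.0]
grip_width: 0.599
t 6.95 pos [622.4 -44.  245.5] F [ 0.5 -0.2 -0. ] grip 51.1 j7 [-0.35  0.34  0.45  1.46 -0.15  1.37  1.73]
jaw yaw 93.02 x axis [-9.e-04  5.e-04 -1.e+00]
yaw change 0.0 rotvec tool [ 0.     -0.0009 -0.0006] shift in current tool mm [193.5  -0.6   0.7] shift in final [193.5  -0.5   0.6]
yaw change 0.0 rotvec tool [ 0.     -0.0009 -0.0006] shift in current tool mm [193.5  -0.6   0.7] shift in final [193.5  -0.5   0.6]
```

View pics/w2.png

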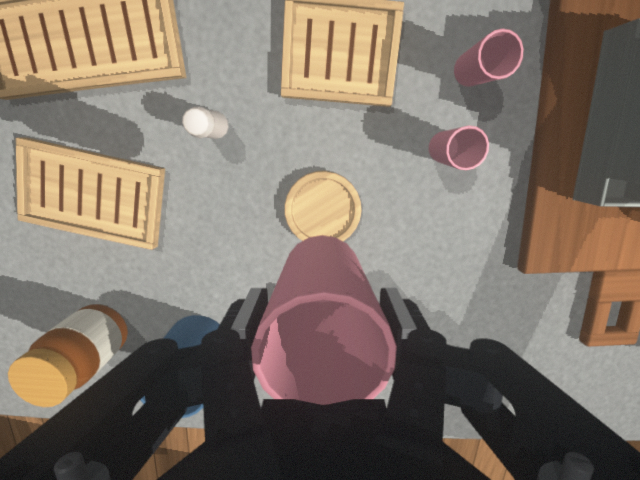

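Run:
```python
from h import *
d=load("w2.npz");Tw=np.eye(4);Tw[:3,:3]=R.from_quat(d["q"]).as_matrix();Tw[:3,3]=d["pos"]
W=cloud(d,Tw@d["T_tool_cam"])
hsv=cv2.cvtColor(d["color"],cv2.COLOR_BGR2HSV)
M=((hsv[...,0]>10)&(hsv[...,0]<28)&(hsv[...,1]>70)&(hsv[...,2]>120))
def f(n,y0,y1,x0,x1):
    m=np.zeros_like(M);m[y0:y1,x0:x1]=M[y0:y1,x0:x1];p=W[m];p=p[(p[:,2]>.0105)&(p[:,2]<.025)]
    q=cv2.minAreaRect((p[:,:2]*1000).astype(np.float32));print(n,[np.round(a,1) for a in q],np.median(p[:,2]))
f("coaster",165,260,275,370);f("short",0,115,270,410);f("med",130,255,5,175)
m=np.zeros_like(M);m[290:410,245:400]=1;p=W[m];p=p[(p[:,2]>.278)&(p[:,2]<.30)];q=cv2.minAreaRect((p[:,:2]*1000).astype(np.float32));print([np.round(a,1) for a in q],len(p),np.percentile(p[:,2],[5,50,95]))
```

```text
coaster [array([620.3, -44.3]), array([79.7, 86. ]), np.float64(2.7)] 0.013504198522259148
short [array([459.3, -34.8]), array([116.3,  95.8]), np.float64(88.4)] 0.015431006369957756
med [array([ 619.6, -314. ]), array([162. ,  96.6]), np.float64(79.8)] 0.015477856707669602
[array([620.4, -42.6]), array([50.4, 56.5]), np.float64(11.0)] 6240 [0.27886914 0.2862792  0.28847631]
```

```bash
python3 -m handwheel '15 -1 2 0 0 0 40;30 0 0 0 0 0 40;30 0 0 0 0 0 40;30 0 0 0 0 0 40;30 0 0 0 0 0 40;25 0 0 0 0 0 40;15 0 0 0 0 0 40;10 0 0 0 0 0 40' ;python3 -m handwheel '4 0 0 0 0 0 40;2 0 0 0 0 0 40;2 0 0 0 0 0 40;1 0 0 0 0 0 40;0 0 0 0 0 0 40;0 0 0 0 0 0 40'
```

```text
clock: 7.8
position: [0.6241, -0.0451, 0.0594]
ee_rot: [-0.019, 0.707, 0.019, 0.706]
ft_force: [-0.1, -0.8, -0.2]
grip_width: 0.6
clock: 8.4
position: [0.625, -0.0457, 0.0524]
ee_rot: [-0.018, 0.707, 0.019, 0.707]
ft_force: [-0.4, 1.2, 0.5]
grip_width: 0.597
```

```bash
python3 -m handwheel '1 0 0 0 0 0 40;1 0 0 0 0 0 40;0 0 0 0 0 0 40'; python3 -m handwheel '0.5 0 0 0 0 0 40;0.5 0 0 0 0 0 40;0 0 0 0 0 0 40'
```

```text
clock: 8.7
position: [0.6258, -0.0458, 0.0516]
ee_rot: [-0.018, 0.706, 0.019, 0.708]
ft_force: [-2.2, -0.7, 9.7]
grip_width: 0.6
clock: 9.0
position: [0.6263, -0.0458, 0.0516]
ee_rot: [-0.018, 0.706, 0.019, 0.708]
ft_force: [-3.9, 0.3, 17.0]
grip_width: 0.599
```

```bash
python3 -m handwheel '-1 0 0 0 0 0 44;0 0 0 0 0 0 60;0 0 0 0 0 0 80;0 0 0 0 0 0 80;0 0 0 0 0 0 80;0 0 0 0 0 0 80;0 0 0 0 0 0 80'; python3 -m handwheel '-5 0 0 0 0 0 80;-15 0 0 0 0 0 80;-30 0 0 0 0 0 80;-30 0 0 0 0 0 80;-30 0 0 0 0 0 80;-30 0 0 0 0 0 80;-10 0 0 0 0 0 80;0 0 0 0 0 0 80'
python3 - <<'E'
from h import *
goto([.5,.2595,.2],93)
from workcell import manip,cams
d=cams.camera("scene"); cv2.imwrite("pics/s2.png",d["color"])
s=manip.get_obs(); d=cams.camera("wrist"); cv2.imwrite("pics/w3.png",d["color"]); np.savez("w3.npz",pos=s["position"],q=s["ee_rot"],**d)
Tw=np.eye(4);Tw[:3,:3]=R.from_quat(s["ee_rot"]).as_matrix();Tw[:3,3]=s["position"];W=cloud(d,Tw@d["T_tool_cam"])
p=W[~np.isnan(W[...,2])];p=p[(abs(p[:,0]-.623)<.06)&(abs(p[:,1]+.0445)<.06)]
p=p[(p[:,2]>.087)&(p[:,2]<.1)];q=cv2.minAreaRect((p[:,:2]*1000).astype(np.float32));print([np.round(a,1) for a in q],len(p),np.percentile(p[:,2],[5,50,95]))
E
```

```text
clock: 9.7
position: [0.6247, -0.0457, 0.05]
ee_rot: [-0.018, 0.707, 0.018, 0.707]
ft_force: [0.2, -0.6, 0.1]
grip_width: 0.937
clock: 10.5
position: [0.6257, -0.0459, 0.2024]
ee_rot: [-0.018, 0.706, 0.019, 0.708]
ft_force: [0.1, 1.3, -0.1]
grip_width: 0.934
t 10.5 pos [625.7 -45.9 202.4] F [ 0.1  1.3 -0.1] grip 79.8 j7 [-0.34  0.37  0.44  1.52 -0.16  1.29  1.74]
jaw yaw 92.98 x axis [ 3.7e-03  4.0e-04 -1.0e+00]
yaw change 0.0 rotvec tool [-0.0003  0.0037 -0.0002] shift in current tool mm [   2.1  311.5 -109.6] shift in final [   2.4  311.5 -109.5]
yaw change -180.0 rotvec tool [ 3.1413e+00 -4.0000e-04 -5.8000e-03] shift in current tool mm [   2.1  311.5 -109.6] shift in final [   2.4 -311.5  109.5]
[array([625. , -45.8]), array([50.5, 51.3]), np.float64(89.9)] 971 [0.08824194 0.09333241 0.09465812]
```

View pics/w3.png

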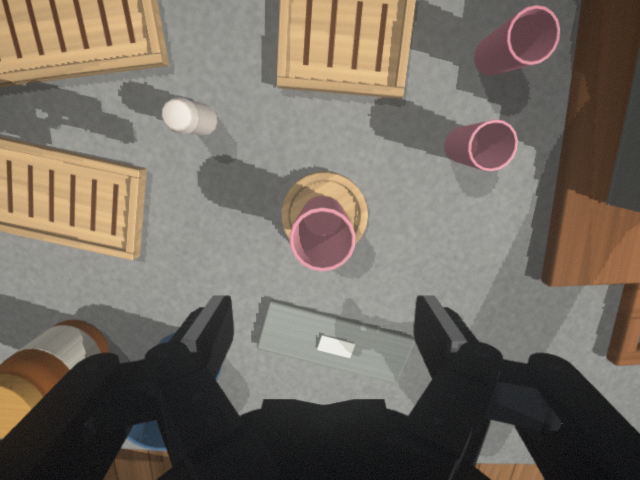

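View pics/s2.png

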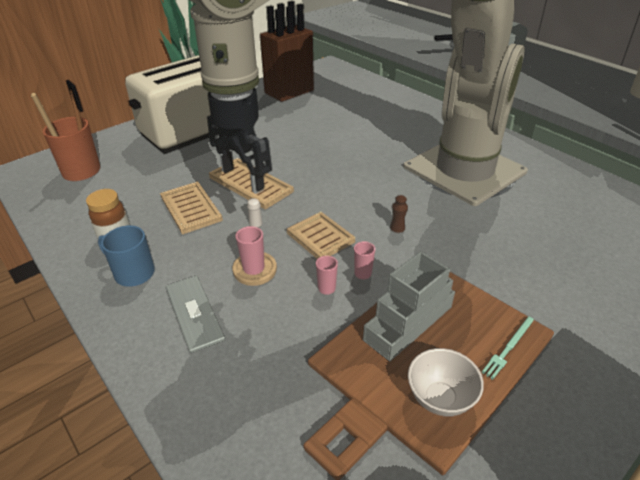

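```bash
python3 -m handwheel '0 10 -3.5 0 0 0 80;0 20 -7 0 0 0 80;0 30 -10.5 0 0 0 80;0 30 -10.5 0 0 0 80;0 30 -10.5 0 0 0 80;0 30 -10.5 0 0 0 80;0 30 -10.5 0 0 0 80;0 30 -10.5 0 0 0 80' ;python3 -m handwheel '0 30 -10.5 0 0 0 80;0 30 -10.5 0 0 0 80;0 25 -9 0 0 0 80;0 16.5 -6 0 0 0 80;0 0 0 0 0 0 80;0 0 0 0 0 0 80'
python3 - <<'E'
from h import *
goto([.5,.2595,.108],93)
from workcell import manip,cams
s=manip.get_obs(); d=cams.camera("wrist"); cv2.imwrite("pics/w4.png",d["color"]); np.savez("w4.npz",pos=s["position"],q=s["ee_rot"],**d)
Tw=np.eye(4);Tw[:3,:3]=R.from_quat(s["ee_rot"]).as_matrix();Tw[:3,3]=s["position"];W=cloud(d,Tw@d["T_tool_cam"])
P=W[~np.isnan(W[...,2])]
for n,(lo,hi,r) in dict(short=(.137,.146,.05),bowl=(.06,.072,None)).items():
    p=P[(P[:,2]>lo)&(P[:,2]<hi)]
    p=p[(abs(p[:,1]-.259)<r)] if r else p[(p[:,1]>.30)&(p[:,1]<.5)&(p[:,0]>.4)]
    q=cv2.minAreaRect((p[:,:2]*1000).astype(np.float32));print(n,[np.round(a,1) for a in q],len(p),np.percentile(p[:,2],[5,50,95]),p[:,:2].min(0),p[:,:2].max(0))
E
```

```text
clock: 11.4
position: [0.5387, 0.1619, 0.1989]
ee_rot: [-0.019, 0.708, 0.019, 0.706]
ft_force: [-0.1, -0.4, 0.1]
grip_width: 0.939
clock: 12.0
position: [0.4986, 0.2594, 0.1992]
ee_rot: [-0.019, 0.707, 0.018, 0.706]
ft_force: [0.0, -0.5, -0.0]
grip_width: 0.937
t 12.0 pos [498.6 259.4 199.2] F [ 0.  -0.5 -0. ] grip 80.0 j7 [-0.79  0.21  0.26  1.69 -0.06  1.25  1.11]
jaw yaw 93.03 x axis [-0.0011 -0.0011 -1.    ]
yaw change -0.0 rotvec tool [ 0.0006 -0.0012  0.001 ] shift in current tool mm [91.2  0.1  1.5] shift in final [91.2  0.   1.4]
yaw change 180.0 rotvec tool [-3.141e+00 -1.600e-03 -1.800e-03] shift in current tool mm [91.2  0.1  1.5] shift in final [91.2 -0.  -1.4]
short [array([500. , 259.6]), array([80.5, 60.3]), np.float64(3.2)] 2952 [0.13818025 0.141473   0.14264424] [0.45852549 0.22794186] [0.54127764 0.29159668]
bowl [array([571.6, 387.8]), array([ 94.4, 109.5]), np.float64(15.1)] 1751 [0.06097568 0.06800977 0.0696495 ] [0.52438844 0.33599562] [0.6267721 0.4442776]
```

View pics/w4.png

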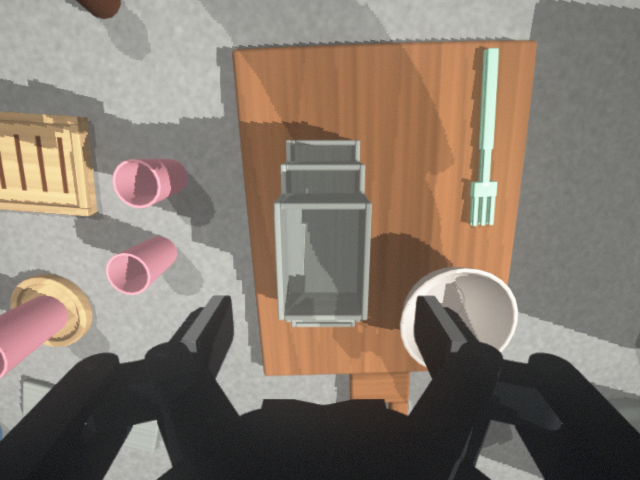

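```bash
python3 -m handwheel '15 0 1 0 0 0 80;20 0 0 0 0 0 80;20 0 0 0 0 0 80;20 0 0 0 0 0 80;16 0 0 0 0 0 80;0 0 0 0 0 0 80;0 0 0 0 0 0 80' 60; python3 -m handwheel '0 0 0 0 0 0 50;0 0 0 0 0 0 50;0 0 0 0 0 0 50;0 0 0 0 0 0 50;0 0 0 0 0 0 50;0 0 0 0 0 0 50' 60; python3 -m handwheel '-2 0 0 0 0 0 50;-4 0 0 0 0 0 50;-6 0 0 0 0 0 50;-10 0 0 0 0 0 50;-15 0 0 0 0 0 50;-20 0 0 0 0 0 50;-20 0 0 0 0 0 50;0 0 0 0 0 0 50'
python3 - <<'E'
from h import *
goto([.459,-.0345,.2],-2)
from workcell import manip,cams
s=manip.get_obs(); d=cams.camera("wrist"); cv2.imwrite("pics/w5.png",d["color"]); np.savez("w5.npz",pos=s["position"],q=s["ee_rot"],**d)
d=cams.camera("scene"); cv2.imwrite("pics/s5.png",d["color"])
E
```

```text
clock: 12.75
position: [0.5003, 0.2589, 0.1087]
ee_rot: [-0.018, 0.707, 0.018, 0.707]
ft_force: [-0.3, 0.2, 0.1]
grip_width: 0.934
clock: 13.35
position: [0.501, 0.2601, 0.1103]
ee_rot: [-0.018, 0.706, 0.019, 0.708]
ft_force: [-0.9, -2.1, 7.1]
grip_width: 0.69
clock: 14.15
position: [0.5016, 0.2605, 0.1895]
ee_rot: [-0.017, 0.705, 0.019, 0.708]
ft_force: [0.5, 0.2, -1.7]
grip_width: 0.694
t 14.15 pos [501.6 260.5 189.5] F [ 0.5  0.2 -1.7] grip 59.3 j7 [-0.78  0.22  0.26  1.7  -0.06  1.22  1.11]
jaw yaw 92.98 x axis [ 0.0042  0.0031 -1.    ]
yaw change 85.0 rotvec tool [-1.4838e+00  5.6000e-03  9.0000e-04] shift in current tool mm [ -11.5 -292.3  -57.8] shift in final [ -10.5   32.3 -296.3]
yaw change -95.0 rotvec tool [ 1.6578e+00  1.0000e-03 -5.8000e-03] shift in current tool mm [ -11.5 -292.3  -57.8] shift in final [-10.5 -32.3 296.3]
```

View pics/s5.png

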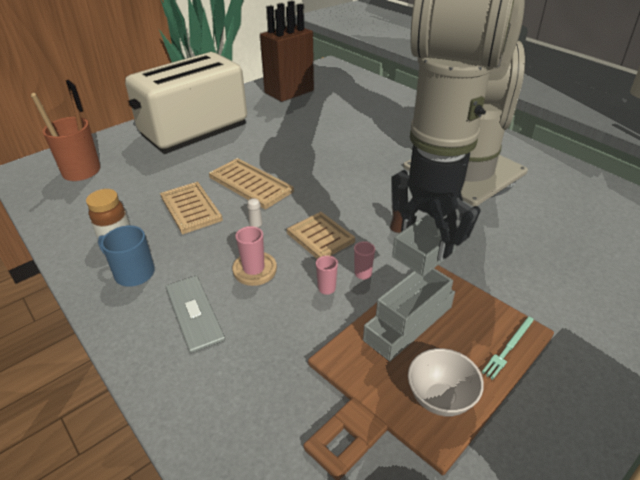

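View pics/w5.png

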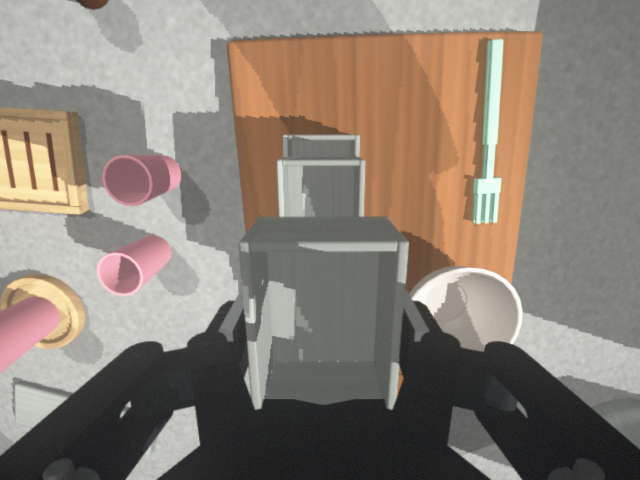

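```bash
python3 -m handwheel '-3 -10 -2 0 0 0 50;-3 -20 -4 0 0 0 50;-3 -25 -5 0 0 0 50;-2 -25 -5 0 0 0 50;0 -25 -5 0 0 0 50;0 -25 -5 0 0 0 50;0 -25 -5 0 0 0 50;0 -25 -5 0 0 0 50' ;python3 -m handwheel '0 -25 -5 0 0 0 50;0 -25 -5 0 0 0 50;0 -25 -5 0 0 0 50;0 -20 -4 0 0 0 50;0 -12 -2 0 0 0 50;0 0 0 0.05 0 0 50;0 0 0 0.1 0 0 50;0 0 0 0.12 0 0 50';python3 -m handwheel '0 0 0 0.12 0 0 50;0 0 0 0.12 0 0 50;0 0 0 0.12 0 0 50;0 0 0 0.12 0 0 50;0 0 0 0.12 0 0 50;0 0 0 0.12 0 0 50;0 0 0 0.12 0 0 50;0 0 0 0.12 0 0 50';python3 -m handwheel '0 0 0 0.12 0 0 50;0 0 0 0.12 0 0 50;0 0 0 0.12 0 0 50;0 0 0 0.07 0 0 50;0 0 0 0 0 0 50;0 0 0 0 0 0 50'
python3 - <<'E'
from h import *
goto([.459,-.0345,.030],-2)
from workcell import manip,cams
s=manip.get_obs(); d=cams.camera("wrist"); cv2.imwrite("pics/w6.png",d["color"]); np.savez("w6.npz",pos=s["position"],q=s["ee_rot"],**d)
E
```

```text
clock: 15.05
position: [0.4726, 0.0752, 0.1968]
ee_rot: [-0.018, 0.707, 0.018, 0.707]
ft_force: [0.2, 0.9, -1.1]
grip_width: 0.695
clock: 15.85
position: [0.4576, -0.0304, 0.1968]
ee_rot: [0.079, 0.703, -0.078, 0.703]
ft_force: [-0.0, 0.2, -1.3]
grip_width: 0.692
clock: 16.65
position: [0.4576, -0.0303, 0.1968]
ee_rot: [0.394, 0.587, -0.394, 0.587]
ft_force: [-0.6, 0.3, -1.5]
grip_width: 0.695
clock: 17.25
position: [0.4579, -0.0301, 0.1969]
ee_rot: [-0.509, -0.491, 0.509, -0.491]
ft_force: [-0.4, 0.3, -0.2]
grip_width: 0.693
t 17.25 pos [457.9 -30.1 196.9] F [-0.4  0.3 -0.2] grip 59.2 j7 [-0.48 -0.03  0.44  1.95  0.02  1.23 -0.08]
jaw yaw -2.0 x axis [-4.e-04  2.e-04 -1.e+00]
yaw change 0.0 rotvec tool [-0.     -0.0002  0.0004] shift in current tool mm [166.9   1.3   4.3] shift in final [166.9   1.3   4.3]
yaw change -180.0 rotvec tool [3.1416e+00 6.0000e-04 3.0000e-04] shift in current tool mm [166.9   1.3   4.3] shift in final [166.9  -1.3  -4.3]
```

View pics/w6.png

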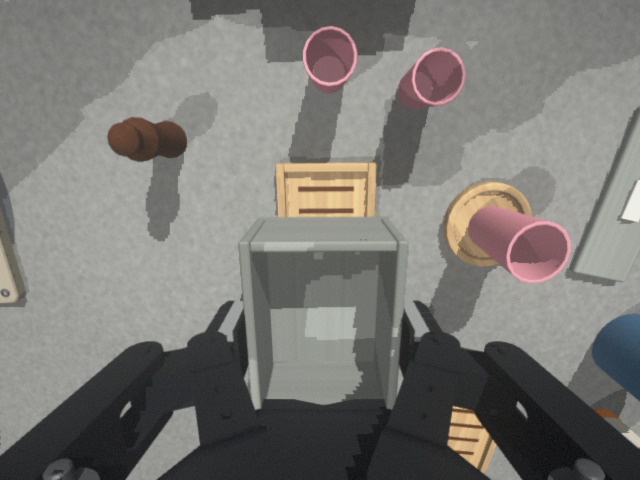

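```bash
python3 -m handwheel '10 1 4 0 0 0 50;25 0 0 0 0 0 50;30 0 0 0 0 0 50;30 0 0 0 0 0 50;30 0 0 0 0 0 50;20 0 0 0 0 0 50;12 0 0 0 0 0 50;8 0 0 0 0 0 50' ;python3 -m handwheel '4 0 0 0 0 0 50;2 0 0 0 0 0 50;1.5 0 0 0 0 0 50;1.5 0 0 0 0 0 50;0 0 0 0 0 0 50;0 0 0 0 0 0 50'
python3 - <<'E'
from h import *
goto([.459,-.0345,.020],-2)
E
```

```text
clock: 18.1
position: [0.4587, -0.0342, 0.0311]
ee_rot: [-0.509, -0.491, 0.509, -0.491]
ft_force: [-0.9, 0.2, -1.4]
grip_width: 0.691
clock: 18.7
position: [0.4593, -0.0338, 0.0233]
ee_rot: [0.509, 0.491, -0.509, 0.491]
ft_force: [-0.4, 0.1, -2.0]
grip_width: 0.691
t 18.7 pos [459.3 -33.8  23.3] F [-0.4  0.1 -2. ] grip 59.0 j7 [-0.44  0.22  0.45  2.11 -0.13  0.83  0.05]
jaw yaw -2.12 x axis [ 5.e-04  2.e-04 -1.e+00]
yaw change 0.1 rotvec tool [-0.0021 -0.0002 -0.0005] shift in current tool mm [ 3.3 -0.3  0.7] shift in final [ 3.3 -0.3  0.7]
yaw change -179.9 rotvec tool [ 3.1395e+00 -7.0000e-04  4.0000e-04] shift in current tool mm [ 3.3 -0.3  0.7] shift in final [ 3.3  0.3 -0.7]
```

```bash
python3 -m handwheel '1 0 0 0 0 0 50;1 0 0 0 0 0 50;0 0 0 0 0 0 50'; python3 -m handwheel '1 0 0 0 0 0 50;0 0 0 0 0 0 50';python3 -m handwheel '1 0 0 0 0 0 50;0 0 0 0 0 0 50'
```

```text
clock: 19.0
position: [0.459, -0.0339, 0.0209]
ee_rot: [-0.509, -0.491, 0.509, -0.491]
ft_force: [-0.1, 0.1, -1.7]
grip_width: 0.692
clock: 19.2
position: [0.4591, -0.0338, 0.0203]
ee_rot: [0.509, 0.491, -0.509, 0.491]
ft_force: [-1.3, 0.6, 4.1]
grip_width: 0.69
clock: 19.4
position: [0.4592, -0.0338, 0.0202]
ee_rot: [0.509, 0.491, -0.509, 0.49]
ft_force: [-10.3, 0.7, 22.9]
grip_width: 0.696
```

```bash
python3 -m handwheel '-1.5 0 0 0 0 0 59;0 0 0 0 0 0 65;0 0 0 0 0 0 76;0 0 0 0 0 0 76;0 0 0 0 0 0 76;0 0 0 0 0 0 76'; python3 -m handwheel '-5 0 0 0 0 0 80;-15 0 0 0 0 0 80;-30 0 0 0 0 0 80;-30 0 0 0 0 0 80;-30 0 0 0 0 0 80;-30 0 0 0 0 0 80;-30 0 0 0 0 0 80;-10 0 0 0 0 0 80'
python3 - <<'E'
from h import *
goto([.5,.2595,.2],93)
from workcell import manip,cams
d=cams.camera("scene"); cv2.imwrite("pics/s7.png",d["color"])
s=manip.get_obs(); d=cams.camera("wrist"); cv2.imwrite("pics/w7.png",d["color"])
Tw=np.eye(4);Tw[:3,:3]=R.from_quat(s["ee_rot"]).as_matrix();Tw[:3,3]=s["position"];W=cloud(d,Tw@d["T_tool_cam"])
p=W[~np.isnan(W[...,2])];p=p[(abs(p[:,0]-.459)<.06)&(abs(p[:,1]+.035)<.07)]
p=p[(p[:,2]>.045)&(p[:,2]<.06)];q=cv2.minAreaRect((p[:,:2]*1000).astype(np.float32));print([np.round(a,1) for a in q],len(p),np.percentile(p[:,2],[5,50,95]))
E
```

```text
clock: 20.0
position: [0.4591, -0.0339, 0.0205]
ee_rot: [-0.509, -0.491, 0.509, -0.491]
ft_force: [0.1, -0.4, 0.0]
grip_width: 0.892
clock: 20.8
position: [0.4603, -0.034, 0.2038]
ee_rot: [0.511, 0.49, -0.508, 0.491]
ft_force: [1.6, -0.5, -1.5]
grip_width: 0.935
t 20.8 pos [460.3 -34.  203.8] F [ 1.6 -0.5 -1.5] grip 79.9 j7 [-0.49 -0.04  0.46  1.94  0.02  1.24 -0.07]
jaw yaw -2.14 x axis [ 0.0044  0.001  -1.    ]
yaw change -84.9 rotvec tool [ 1.481  -0.0042 -0.0026] shift in current tool mm [   4.3   28.7 -294.8] shift in final [   3.8 -291.   -55. ]
yaw change 95.1 rotvec tool [-1.6606  0.0027 -0.0043] shift in current tool mm [   4.3   28.7 -294.8] shift in final [  3.8 291.   55. ]
[array([458.2, -33.8]), array([80.8, 60.2]), np.float64(88.0)] 1460 [0.04690649 0.05129631 0.05267541]
```

View pics/w7.png

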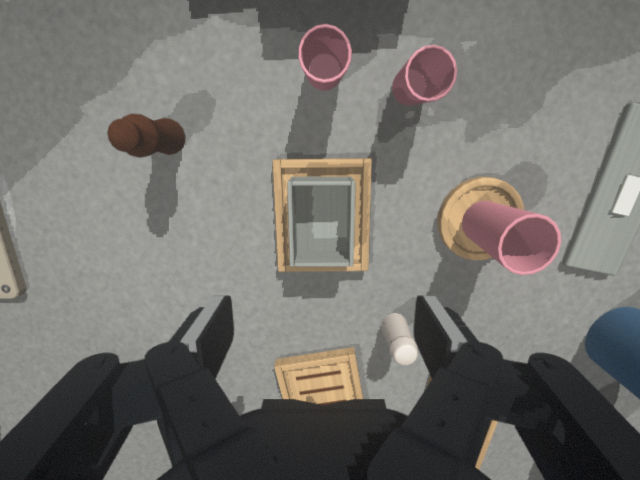

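View pics/s7.png

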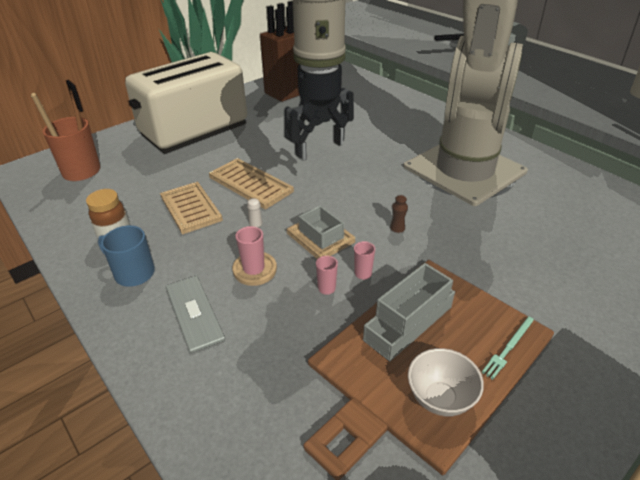

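```bash
python3 -m handwheel '0 1 -10 0 0 0 80;0 2 -20 0 0 0 80;0 2.6 -27 0 0 0 80;0 2.6 -27 0 0 0 80;0 2.6 -27 0 0 0 80;0 2.6 -27 0 0 0 80;0 2.6 -27 0 0 0 80;0 2.6 -27 0 0 0 80' ;python3 -m handwheel '0 2.6 -27 0 0 0 80;0 2.6 -27 0 0 0 80;0 2.6 -27 0 0 0 80;0 2.6 -22 0 0 0 80;0 0 0 -0.05 0 0 80;0 0 0 -0.12 0 0 80;0 0 0 -0.12 0 0 80;0 0 0 -0.12 0 0 80';python3 -m handwheel '0 0 0 -0.12 0 0 80;0 0 0 -0.12 0 0 80;0 0 0 -0.12 0 0 80;0 0 0 -0.12 0 0 80;0 0 0 -0.12 0 0 80;0 0 0 -0.12 0 0 80;0 0 0 -0.12 0 0 80;0 0 0 -0.12 0 0 80'; python3 -m handwheel '0 0 0 -0.12 0 0 80;0 0 0 -0.12 0 0 80;0 0 0 -0.05 0 0 80;0 0 0 0 0 0 80;0 0 0 0 0 0 80'
cat >> h.py <<'E'
def look(name,lo,hi,x,y,rx,ry):
    from workcell import manip,cams
    s=manip.get_obs(); d=cams.camera("wrist"); cv2.imwrite(f"pics/{name}.png",d["color"])
    Tw=np.eye(4);Tw[:3,:3]=R.from_quat(s["ee_rot"]).as_matrix();Tw[:3,3]=s["position"];W=cloud(d,Tw@d["T_tool_cam"])
    p=W[~np.isnan(W[...,2])];p=p[(abs(p[:,0]-x)<rx)&(abs(p[:,1]-y)<ry)]
    p=p[(p[:,2]>lo)&(p[:,2]<hi)];q=cv2.minAreaRect((p[:,:2]*1000).astype(np.float32));print("rect",[np.round(a,1) for a in q],len(p),np.percentile(p[:,2],[5,50,95]).round(4))
E
python3 - <<'E'
from h import *
goto([.5,.2595,.068],93)
look("w8",.096,.107,.5,.259,.09,.05)
E
```

```text
clock: 21.7
position: [0.4838, 0.1589, 0.1987]
ee_rot: [-0.508, -0.491, 0.51, -0.49]
ft_force: [0.0, -0.2, 0.2]
grip_width: 0.936
clock: 22.5
position: [0.4978, 0.2603, 0.1984]
ee_rot: [0.396, 0.586, -0.398, 0.585]
ft_force: [-0.0, -0.7, 0.1]
grip_width: 0.935
clock: 23.3
position: [0.4978, 0.2603, 0.1984]
ee_rot: [0.081, 0.703, -0.083, 0.701]
ft_force: [-0.1, -0.3, -0.2]
grip_width: 0.937
clock: 23.8
position: [0.4983, 0.26, 0.1993]
ee_rot: [-0.018, 0.708, 0.018, 0.706]
ft_force: [-0.5, 0.6, 0.5]
grip_width: 0.936
t 23.8 pos [498.3 260.  199.3] F [-0.5  0.6  0.5] grip 80.0 j7 [-0.62  0.21  0.07  1.68 -0.02  1.25  1.07]
jaw yaw 92.91 x axis [-1.9e-03 -9.0e-04 -1.0e+00]
yaw change 0.1 rotvec tool [-0.0016 -0.002   0.0008] shift in current tool mm [131.3  -0.5   1.9] shift in final [131.3  -0.6   1.7]
yaw change -179.9 rotvec tool [3.14e+00 1.20e-03 3.10e-03] shift in current tool mm [131.3  -0.5   1.9] shift in final [131.3   0.6  -1.7]
rect [array([502.3, 259.8]), array([125. ,  60.3]), np.float64(3.0)] 2752 [0.0978 0.1015 0.1027]
```

View pics/w8.png

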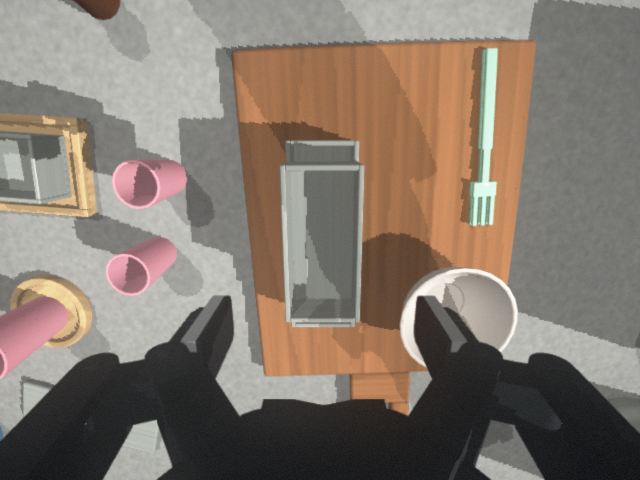

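```bash
python3 -m handwheel '15 0 3.5 0 0 0 80;25 0 0 0 0 0 80;25 0 0 0 0 0 80;25 0 0 0 0 0 80;20 0 0 0 0 0 80;13 0 0 0 0 0 80;7 0 0 0 0 0 80;0 0 0 0 0 0 80' 60; python3 -m handwheel '0 0 0 0 0 0 50;0 0 0 0 0 0 50;0 0 0 0 0 0 50;0 0 0 0 0 0 50;0 0 0 0 0 0 50;0 0 0 0 0 0 50' 70; python3 -m handwheel '-2 0 0 0 0 0 50;-4 0 0 0 0 0 50;-6 0 0 0 0 0 50;-10 0 0 0 0 0 50;-15 0 0 0 0 0 50;-25 0 0 0 0 0 50;-30 0 0 0 0 0 50;-28 0 0 0 0 0 50';  python3 -m handwheel '-10 0 0 0 0 0 50;0 0 0 0 0 0 50'
python3 - <<'E'
from h import *
goto([.620,-.3135,.2],-10.1)
from workcell import cams
look("w9",.04,.3,.5,.259,.09,.05)
d=cams.camera("scene"); cv2.imwrite("pics/s9.png",d["color"])
E
```

```text
clock: 24.65
position: [0.5022, 0.2598, 0.0697]
ee_rot: [-0.019, 0.707, 0.018, 0.706]
ft_force: [0.2, -0.1, 0.6]
grip_width: 0.939
clock: 25.25
position: [0.5033, 0.2604, 0.0719]
ee_rot: [-0.018, 0.706, 0.019, 0.708]
ft_force: [-0.3, -1.4, 6.7]
grip_width: 0.687
clock: 26.05
position: [0.5026, 0.26, 0.1932]
ee_rot: [-0.018, 0.707, 0.019, 0.707]
ft_force: [0.6, 1.3, -1.4]
grip_width: 0.692
clock: 26.25
position: [0.5032, 0.2605, 0.2025]
ee_rot: [-0.018, 0.706, 0.019, 0.708]
ft_force: [-0.7, -0.3, -2.1]
grip_width: 0.686
t 26.25 pos [503.2 260.5 202.5] F [-0.7 -0.3 -2.1] grip 58.6 j7 [-0.62  0.22  0.07  1.67 -0.02  1.25  1.08]
jaw yaw 92.99 x axis [ 0.0028  0.0019 -1.    ]
yaw change 76.9 rotvec tool [-1.3423e+00  3.6000e-03  5.0000e-04] shift in current tool mm [   1.7 -579.3   86.7] shift in final [   2.5 -215.6 -544.6]
yaw change -103.1 rotvec tool [ 1.7992e+00  5.0000e-04 -3.8000e-03] shift in current tool mm [   1.7 -579.3   86.7] shift in final [  2.5 215.6 544.6]
rect [array([493.5, 258.5]), array([138.2, 101.4]), np.float64(3.0)] 71346 [0.1947 0.2321 0.2966]
```

View pics/s9.png

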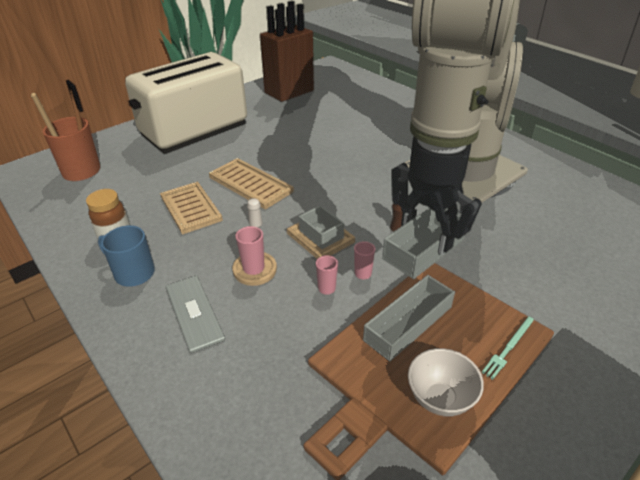

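Run:
```python
from h import *
d=load("top0.npz");W=cloud(d)
for n,(x0,y0,x1,y1) in dict(jar=(465,105,515,150),mug=(408,95,465,145),salt=(405,228,430,250)).items():
    p=W[y0:y1,x0:x1].reshape(-1,3);p=p[p[:,2]>.03]; print(n,np.nanpercentile(p,[1,99],axis=0).round(3))
```

```text
jar [[ 0.764 -0.357  0.032]
 [ 0.826 -0.293  0.115]]
mug [[ 0.773 -0.263  0.031]
 [ 0.853 -0.157  0.093]]
salt [[ 0.523 -0.178  0.032]
 [ 0.551 -0.153  0.069]]
```

```bash
python3 -m handwheel '0 0 0 0.06 0 0 50;0 0 0 0.12 0 0 50;0 0 0 0.12 0 0 50;0 0 0 0.12 0 0 50;0 0 0 0.12 0 0 50;0 0 0 0.12 0 0 50;0 0 0 0.12 0 0 50;0 0 0 0.12 0 0 50'; python3 -m handwheel '0 0 0 0.12 0 0 50;0 0 0 0.12 0 0 50;0 0 0 0.12 0 0 50;0 0 0 0.12 0 0 50;0 0 0 0.12 0 0 50;0 0 0 0.12 0 0 50;0 0 0 0.12 0 0 50;0 0 0 0.06 0 0 50'; python3 -m handwheel '0 4 10 0 0 0 50;0 8 20 0 0 0 50;0 11 28 0 0 0 50;0 11 28 0 0 0 50;0 11 28 0 0 0 50;0 11 28 0 0 0 50;0 11 28 0 0 0 50;0 11 28 0 0 0 50';python3 -m handwheel '0 11 28 0 0 0 50;0 11 28 0 0 0 50;0 11 28 0 0 0 50;0 11 28 0 0 0 50;0 11 28 0 0 0 50;0 11 28 0 0 0 50;0 11 28 0 0 0 50;0 11 28 0 0 0 50'
python3 - <<'E'
from h import *
goto([.620,-.3135,.2],-10.1)
E
```

```text
clock: 27.15
position: [0.5017, 0.2595, 0.1986]
ee_rot: [0.292, 0.644, -0.293, 0.643]
ft_force: [0.7, 0.5, -1.1]
grip_width: 0.688
clock: 27.95
position: [0.5017, 0.2595, 0.1987]
ee_rot: [-0.542, -0.453, 0.544, -0.453]
ft_force: [-0.0, -0.8, -1.3]
grip_width: 0.688
clock: 28.75
position: [0.5439, 0.0491, 0.1996]
ee_rot: [-0.541, -0.455, 0.542, -0.454]
ft_force: [0.0, 0.1, -1.5]
grip_width: 0.684
clock: 29.55
position: [0.5907, -0.1866, 0.1994]
ee_rot: [-0.541, -0.455, 0.542, -0.454]
ft_force: [0.3, -0.3, -1.9]
grip_width: 0.689
t 29.55 pos [ 590.7 -186.6  199.4] F [ 0.3 -0.3 -1.9] grip 58.9 j7 [-0.18  0.37  0.53  1.55 -0.19  1.29  0.2 ]
jaw yaw -10.04 x axis [-0.0018  0.     -1.    ]
yaw change -0.1 rotvec tool [0.001  0.0003 0.0018] shift in current tool mm [ -0.6  50.9 119.8] shift in final [ -0.6  51.1 119.8]
yaw change 179.9 rotvec tool [-3.1406e+00 -2.8000e-03  4.0000e-04] shift in current tool mm [ -0.6  50.9 119.8] shift in final [  -0.6  -51.1 -119.8]
```

```bash
python3 -m handwheel '0 11 26 0 0 0 50;0 11 26 0 0 0 50;0 11 26 0 0 0 50;0 10 22 0 0 0 50;0 5 13 0 0 0 50;0 3 7 0 0 0 50;0 0 0 0 0 0 50;0 0 0 0 0 0 50'
python3 - <<'E'
from h import *
goto([.620,-.3135,.03],-10.1)
look("w10",.009,.03,.62,-.3135,.065,.1)
E
```

```text
clock: 30.35
position: [0.6208, -0.3106, 0.2004]
ee_rot: [0.542, 0.455, -0.542, 0.454]
ft_force: [0.2, -0.1, -0.9]
grip_width: 0.69
t 30.35 pos [ 620.8 -310.6  200.4] F [ 0.2 -0.1 -0.9] grip 59.0 j7 [ 0.03  0.54  0.55  1.32 -0.28  1.36  0.4 ]
jaw yaw -10.06 x axis [-2.e-04  9.e-04 -1.e+00]
yaw change -0.0 rotvec tool [ 0.0007 -0.0008  0.0004] shift in current tool mm [170.4  -0.2   3.1] shift in final [170.4  -0.3   3. ]
yaw change 180.0 rotvec tool [-3.1409e+00 -6.0000e-04 -1.3000e-03] shift in current tool mm [170.4  -0.2   3.1] shift in final [170.4   0.3  -3. ]
rect [array([ 632. , -248.5]), array([25.9, 96.2]), np.float64(79.9)] 1921 [0.0091 0.0152 0.0169]
```

View pics/w10.png

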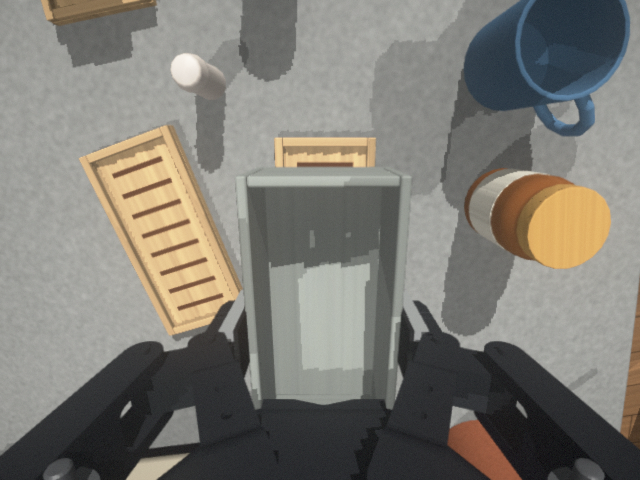

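```bash
python3 -m handwheel '10 0 4 0 0 0 50;25 0 0 0 0 0 50;30 0 0 0 0 0 50;30 0 0 0 0 0 50;30 0 0 0 0 0 50;20 0 0 0 0 0 50;12 0 0 0 0 0 50;8 0 0 0 0 0 50' ;python3 -m handwheel '4 0 0 0 0 0 50;2 0 0 0 0 0 50;2 0 0 0 0 0 50;1 0 0 0 0 0 50;0 0 0 0 0 0 50;0 0 0 0 0 0 50'; python3 -m handwheel '1 0 0 0 0 0 50;0 0 0 0 0 0 50'
```

```text
clock: 31.2
position: [0.6197, -0.3152, 0.0345]
ee_rot: [-0.542, -0.454, 0.542, -0.454]
ft_force: [-0.3, 0.6, -1.9]
grip_width: 0.691
clock: 31.8
position: [0.6201, -0.3157, 0.0269]
ee_rot: [0.542, 0.454, -0.542, 0.454]
ft_force: [-0.1, -0.3, -1.8]
grip_width: 0.683
clock: 32.0
position: [0.6199, -0.3156, 0.0255]
ee_rot: [0.542, 0.454, -0.542, 0.454]
ft_force: [-0.3, 0.3, -1.1]
grip_width: 0.684
```

```bash
python3 -m handwheel '1 0 0 0 0 0 50;1 0 0 0 0 0 50;0 0 0 0 0 0 50'; python3 -m handwheel '1 0 0 0 0 0 50;0 0 0 0 0 0 50';python3 -m handwheel '1 0 0 0 0 0 50;0 0 0 0 0 0 50'
```

```text
clock: 32.3
position: [0.6199, -0.3155, 0.0233]
ee_rot: [-0.542, -0.454, 0.542, -0.454]
ft_force: [-0.8, 0.4, -1.2]
grip_width: 0.686
clock: 32.5
position: [0.6199, -0.3156, 0.0224]
ee_rot: [-0.542, -0.454, 0.542, -0.454]
ft_force: [-0.2, 0.9, -0.9]
grip_width: 0.685
clock: 32.7
position: [0.6201, -0.3157, 0.0221]
ee_rot: [0.542, 0.454, -0.542, 0.454]
ft_force: [-1.6, 1.2, 3.7]
grip_width: 0.683
```

```bash
python3 -m handwheel '1 0 0 0 0 0 50;0 0 0 0 0 0 50'; python3 -m handwheel '-1 0 0 0 0 0 59;0 0 0 0 0 0 65;0 0 0 0 0 0 76;0 0 0 0 0 0 76;0 0 0 0 0 0 76;0 0 0 0 0 0 76'; python3 -m handwheel '-5 0 0 0 0 0 80;-15 0 0 0 0 0 80;-30 0 0 0 0 0 80;-30 0 0 0 0 0 80;-30 0 0 0 0 0 80;-30 0 0 0 0 0 80;-30 0 0 0 0 0 80;-10 0 0 0 0 0 80'
python3 - <<'E'
from h import *
goto([.503,.2595,.2],93)
look("w11",.045,.06,.62,-.3135,.065,.1)
E
```

```text
clock: 32.9
position: [0.6201, -0.3156, 0.022]
ee_rot: [0.542, 0.454, -0.542, 0.454]
ft_force: [-6.3, 4.3, 11.9]
grip_width: 0.688
clock: 33.5
position: [0.62, -0.3156, 0.0215]
ee_rot: [0.542, 0.454, -0.542, 0.454]
ft_force: [-0.0, 0.5, 0.1]
grip_width: 0.883
clock: 34.3
position: [0.621, -0.3167, 0.2067]
ee_rot: [0.543, 0.452, -0.541, 0.456]
ft_force: [-0.1, -0.9, 0.2]
grip_width: 0.933
t 34.3 pos [ 621.  -316.7  206.7] F [-0.1 -0.9  0.2] grip 79.7 j7 [ 0.04  0.54  0.56  1.31 -0.28  1.36  0.41]
jaw yaw -10.16 x axis [ 0.0055 -0.0023 -1.    ]
yaw change -76.8 rotvec tool [ 1.3411 -0.0028 -0.0058] shift in current tool mm [   4.7 -217.8 -546.3] shift in final [   6.7 -581.5   87.7]
yaw change 103.2 rotvec tool [-1.8005  0.0062 -0.003 ] shift in current tool mm [   4.7 -217.8 -546.3] shift in final [  6.7 581.5 -87.7]
rect [array([ 619. , -315.6]), array([124.3,  60.1]), np.float64(79.9)] 1876 [0.0465 0.0514 0.0527]
```

View pics/w11.png

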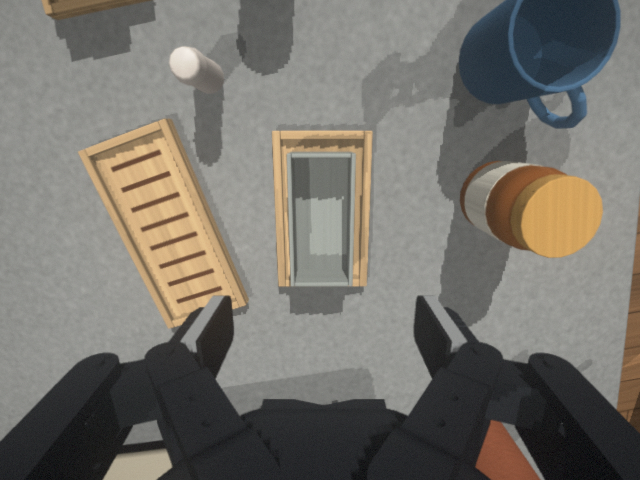

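```bash
python3 -m handwheel '0 -4 -10 0 0 0 80;0 -8 -20 0 0 0 80;0 -12 -30 0 0 0 80;0 -12 -30 0 0 0 80;0 -12 -30 0 0 0 80;0 -12 -30 0 0 0 80;0 -12 -30 0 0 0 80;0 -12 -30 0 0 0 80'; python3 -m handwheel '0 -12 -30 0 0 0 80;0 -12 -30 0 0 0 80;0 -12 -30 0 0 0 80;0 -12 -30 0 0 0 80;0 -12 -30 0 0 0 80;0 -12 -30 0 0 0 80;0 -12 -30 0 0 0 80;0 -12 -30 0 0 0 80'; python3 -m handwheel '0 -12 -30 0 0 0 80;0 -12 -30 0 0 0 80;0 -10 -26 0 0 0 80;0 -4 -10 0 0 0 80;0 0 0 -0.06 0 0 80;0 0 0 -0.12 0 0 80;0 0 0 -0.12 0 0 80;0 0 0 -0.12 0 0 80'; python3 -m handwheel '0 0 0 -0.12 0 0 80;0 0 0 -0.12 0 0 80;0 0 0 -0.12 0 0 80;0 0 0 -0.12 0 0 80;0 0 0 -0.12 0 0 80;0 0 0 -0.12 0 0 80;0 0 0 -0.12 0 0 80;0 0 0 -0.12 0 0 80';  python3 -m handwheel '0 0 0 -0.12 0 0 80;0 0 0 -0.12 0 0 80;0 0 0 -0.12 0 0 80;0 0 0 -0.06 0 0 80;0 0 0 0 0 0 80;0 0 0 0 0 0 80'
python3 - <<'E'
from h import *
goto([.503,.2595,.029],93)
look("w12",.055,.067,.5,.259,.11,.05)
E
```

```text
clock: 35.15
position: [0.5727, -0.0918, 0.1998]
ee_rot: [-0.541, -0.455, 0.543, -0.453]
ft_force: [0.5, 0.1, -0.9]
grip_width: 0.936
clock: 35.95
position: [0.52, 0.1607, 0.2]
ee_rot: [-0.541, -0.454, 0.543, -0.454]
ft_force: [1.0, -0.7, 0.1]
grip_width: 0.935
clock: 36.75
position: [0.5008, 0.2593, 0.2004]
ee_rot: [0.434, 0.558, -0.435, 0.558]
ft_force: [-0.9, 0.2, -0.4]
grip_width: 0.933
clock: 37.55
position: [0.5008, 0.2593, 0.2004]
ee_rot: [0.127, 0.696, -0.128, 0.695]
ft_force: [-0.7, -0.0, -0.2]
grip_width: 0.937
clock: 38.15
position: [0.5011, 0.2596, 0.2009]
ee_rot: [-0.018, 0.707, 0.017, 0.707]
ft_force: [-0.1, 1.0, -0.1]
grip_width: 0.938
t 38.15 pos [501.1 259.6 200.9] F [-0.1  1.  -0.1] grip 80.1 j7 [-0.64  0.22  0.09  1.67 -0.02  1.25  1.08]
jaw yaw 92.86 x axis [-9.e-04 -7.e-04 -1.e+00]
yaw change 0.1 rotvec tool [-0.0024 -0.0009  0.0007] shift in current tool mm [ 1.719e+02 -1.000e-01  2.000e+00] shift in final [171.9  -0.2   1.9]
yaw change -179.9 rotvec tool [3.1392e+00 1.1000e-03 1.5000e-03] shift in current tool mm [ 1.719e+02 -1.000e-01  2.000e+00] shift in final [171.9   0.2  -1.9]
rect [array([508.3, 260.1]), array([168.7,  60.3]), np.float64(3.1)] 2590 [0.057  0.0615 0.0627]
```

View pics/w12.png

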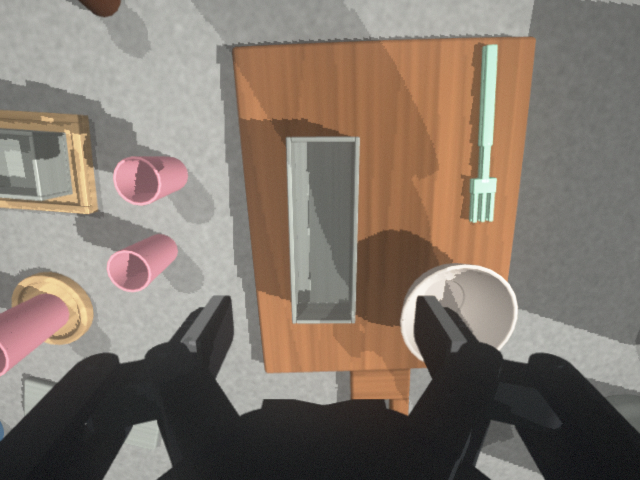

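```bash
python3 -m handwheel '15 0.3 7 0 0 0 74;25 0 0 0 0 0 74;30 0 0 0 0 0 74;30 0 0 0 0 0 74;30 0 0 0 0 0 74;20 0 0 0 0 0 74;14 0 0 0 0 0 74;8 0 0 0 0 0 74' 60; python3 -m handwheel '0 0 0 0 0 0 70;0 0 0 0 0 0 50;0 0 0 0 0 0 50;0 0 0 0 0 0 50;0 0 0 0 0 0 50;0 0 0 0 0 0 50;0 0 0 0 0 0 50' 80; python3 -m handwheel '-2 0 0 0 0 0 50;-4 0 0 0 0 0 50;-6 0 0 0 0 0 50;-10 0 0 0 0 0 50;-15 0 0 0 0 0 50;-25 0 0 0 0 0 50;-30 0 0 0 0 0 50;-28 0 0 0 0 0 50';  python3 -m handwheel '-25 0 0 0 0 0 50;-20 0 0 0 0 0 50;-8 0 0 0 0 0 50;0 0 0 0 0 0 50'
python3 - <<'E'
from h import *
goto([.457,-.305,.2],8)
from workcell import cams
d=cams.camera("scene"); cv2.imwrite("pics/s13.png",d["color"])
E
```

```text
clock: 39.0
position: [0.508, 0.2604, 0.0278]
ee_rot: [-0.019, 0.707, 0.018, 0.706]
ft_force: [-0.6, 1.4, 0.0]
grip_width: 0.863
clock: 39.7
position: [0.509, 0.2612, 0.0305]
ee_rot: [-0.018, 0.706, 0.019, 0.707]
ft_force: [-0.9, -0.3, 6.7]
grip_width: 0.685
clock: 40.5
position: [0.5086, 0.2609, 0.1522]
ee_rot: [-0.018, 0.707, 0.019, 0.707]
ft_force: [0.3, 0.5, -1.3]
grip_width: 0.683
clock: 40.9
position: [0.509, 0.2611, 0.2042]
ee_rot: [-0.018, 0.706, 0.019, 0.708]
ft_force: [0.3, -0.2, -2.9]
grip_width: 0.686
t 40.9 pos [509.  261.1 204.2] F [ 0.3 -0.2 -2.9] grip 58.6 j7 [-0.64  0.23  0.1   1.65 -0.02  1.26  1.09]
jaw yaw 92.99 x axis [ 0.0022  0.0015 -1.    ]
yaw change -85.0 rotvec tool [ 1.4834e+00  8.0000e-04 -2.8000e-03] shift in current tool mm [   3.3 -562.7  -81.5] shift in final [   4.2 -130.2  553.4]
yaw change 95.0 rotvec tool [-1.6582e+00  2.8000e-03  8.0000e-04] shift in current tool mm [   3.3 -562.7  -81.5] shift in final [   4.2  130.2 -553.4]
```

View pics/s13.png

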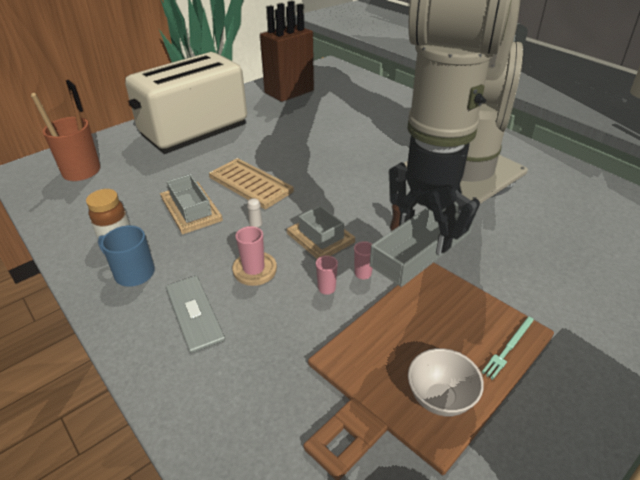

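```bash
python3 -m handwheel '0 0 0 0.06 0 0 50;0 0 0 0.12 0 0 50;0 0 0 0.12 0 0 50;0 0 0 0.12 0 0 50;0 0 0 0.12 0 0 50;0 0 0 0.12 0 0 50;0 0 0 0.12 0 0 50;0 0 0 0.12 0 0 50'; python3 -m handwheel '0 0 0 0.12 0 0 50;0 0 0 0.12 0 0 50;0 0 0 0.12 0 0 50;0 0 0 0.12 0 0 50;0 0 0 0.10 0 0 50;0 0 0 0 0 0 50;0 -3 12 0 0 0 50;0 -5 22 0 0 0 50'; python3 -m handwheel '0 -6.5 28 0 0 0 50;0 -6.5 28 0 0 0 50;0 -6.5 28 0 0 0 50;0 -6.5 28 0 0 0 50;0 -6.5 28 0 0 0 50;0 -6.5 28 0 0 0 50;0 -6.5 28 0 0 0 50;0 -6.5 28 0 0 0 50';python3 -m handwheel '0 -6.5 28 0 0 0 50;0 -6.5 28 0 0 0 50;0 -6.5 28 0 0 0 50;0 -6.5 28 0 0 0 50;0 -6.5 28 0 0 0 50;0 -6.5 28 0 0 0 50;0 -6.5 28 0 0 0 50;0 -6.5 28 0 0 0 50'
python3 - <<'E'
from h import *
goto([.457,-.305,.2],8)
E
```

```text
clock: 41.75
position: [0.5078, 0.2605, 0.201]
ee_rot: [0.292, 0.644, -0.293, 0.643]
ft_force: [-0.9, -0.3, -2.0]
grip_width: 0.684
clock: 42.55
position: [0.5047, 0.2262, 0.2018]
ee_rot: [0.461, 0.536, -0.462, 0.535]
ft_force: [0.5, -0.4, -2.0]
grip_width: 0.688
clock: 43.35
position: [0.485, -0.0052, 0.2022]
ee_rot: [0.462, 0.535, -0.463, 0.535]
ft_force: [0.6, 0.2, -1.9]
grip_width: 0.689
clock: 44.15
position: [0.4651, -0.2339, 0.2022]
ee_rot: [0.462, 0.535, -0.462, 0.535]
ft_force: [0.9, 0.3, -2.1]
grip_width: 0.688
t 44.15 pos [ 465.1 -233.9  202.2] F [ 0.9  0.3 -2.1] grip 58.7 j7 [-0.24  0.12  0.67  1.81 -0.08  1.24  0.6 ]
jaw yaw 8.32 x axis [-3.e-04  5.e-04 -1.e+00]
yaw change -0.3 rotvec tool [ 0.0057 -0.0005  0.0003] shift in current tool mm [  2.2 -18.3  69.2] shift in final [  2.2 -17.9  69.3]
yaw change 179.7 rotvec tool [-3.1359e+00 -4.0000e-04 -9.0000e-04] shift in current tool mm [  2.2 -18.3  69.2] shift in final [  2.2  17.9 -69.3]
```

```bash
python3 -m handwheel '0 -6 24 0 0 0 50;0 -6 20 0 0 0 50;0 -4 15 0 0 0 50;0 -2 8 0 0 0 50;0 0 2 0 0 0 50;0 0 0 0 0 0 50;0 0 0 0 0 0 50'
python3 - <<'E'
from h import *
goto([.457,-.305,.03],8)
look("w14",.009,.03,.46,-.3,.08,.12)
E
```

```text
clock: 44.85
position: [0.4586, -0.3021, 0.2024]
ee_rot: [0.463, 0.535, -0.462, 0.535]
ft_force: [0.3, -0.2, -1.3]
grip_width: 0.689
t 44.85 pos [ 458.6 -302.1  202.4] F [ 0.3 -0.2 -1.3] grip 58.9 j7 [-0.13  0.21  0.72  1.74 -0.14  1.25  0.77]
jaw yaw 8.28 x axis [-1.e-04  6.e-04 -1.e+00]
yaw change -0.3 rotvec tool [ 0.005  -0.0006 -0.    ] shift in current tool mm [172.4  -2.    2.7] shift in final [172.4  -1.9   2.6]
yaw change 179.7 rotvec tool [-3.1366e+00  0.0000e+00 -1.0000e-03] shift in current tool mm [172.4  -2.    2.7] shift in final [172.4   1.9  -2.6]
rect [array([ 534.5, -181.2]), array([1.5, 9.6]), np.float64(81.5)] 61 [0.0094 0.0192 0.0292]
```

View pics/w14.png

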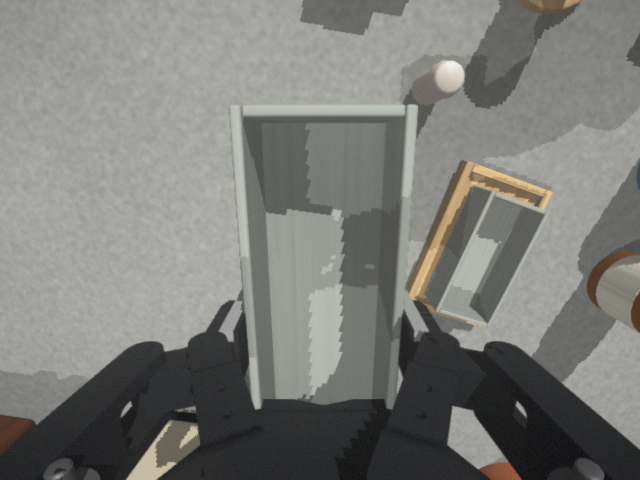

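```bash
python3 -m handwheel '10 -2 3 0.005 0 0 50;25 0 0 0 0 0 50;30 0 0 0 0 0 50;30 0 0 0 0 0 50;30 0 0 0 0 0 50;20 0 0 0 0 0 50;12 0 0 0 0 0 50;8 0 0 0 0 0 50' ;python3 -m handwheel '4 0 0 0 0 0 50;2 0 0 0 0 0 50;2 0 0 0 0 0 50;1 0 0 0 0 0 50;0 0 0 0 0 0 50;0 0 0 0 0 0 50'
python3 - <<'E'
from h import *
goto([.457,-.305,.021],8)
from workcell import cams
d=cams.camera("scene"); cv2.imwrite("pics/s15.png",cv2.resize(d["color"][100:300,140:380],None,fx=3,fy=3))
E
```

```text
clock: 45.7
position: [0.4564, -0.3061, 0.0365]
ee_rot: [0.464, 0.534, -0.464, 0.533]
ft_force: [0.0, -0.1, -2.7]
grip_width: 0.688
clock: 46.3
position: [0.4569, -0.3063, 0.0288]
ee_rot: [0.464, 0.533, -0.464, 0.533]
ft_force: [0.0, 0.5, -1.0]
grip_width: 0.688
t 46.3 pos [ 456.9 -306.3   28.8] F [ 0.   0.5 -1. ] grip 58.7 j7 [-0.03  0.44  0.64  1.89 -0.33  0.92  0.91]
jaw yaw 7.91 x axis [ 4.e-04 -0.e+00 -1.e+00]
yaw change 0.1 rotvec tool [-0.0016  0.0001 -0.0004] shift in current tool mm [ 7.8  0.3 -1.3] shift in final [ 7.8  0.3 -1.3]
yaw change -179.9 rotvec tool [ 3.14e+00 -7.00e-04 -1.00e-04] shift in current tool mm [ 7.8  0.3 -1.3] shift in final [ 7.8 -0.3  1.3]
```

View pics/s15.png

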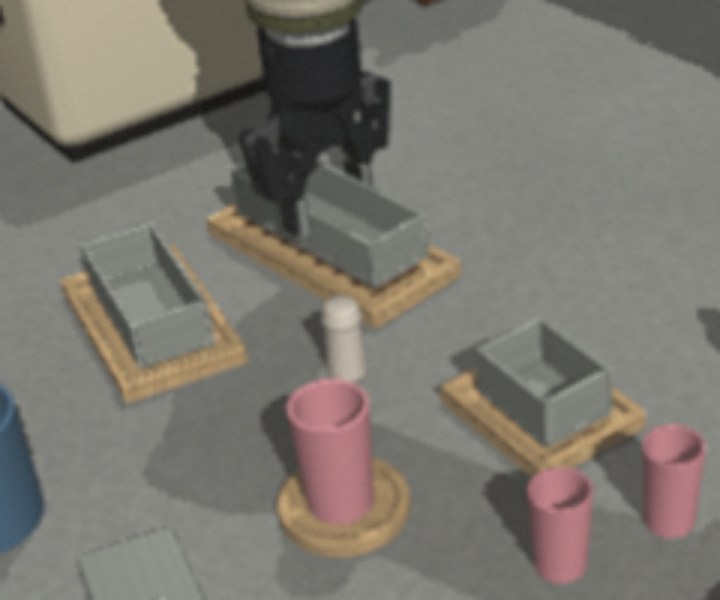

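Aligned over the long stand. Lowering.

```bash
python3 -m handwheel '2 0 -1 0 0 0 50;2 0 0 0 0 0 50;1 0 0 0 0 0 50;0 0 0 0 0 0 50'; python3 -m handwheel '1 0 0 0 0 0 50;0 0 0 0 0 0 50';python3 -m handwheel '1 0 0 0 0 0 50;0 0 0 0 0 0 50'
```

```text
clock: 46.75
position: [0.4565, -0.3052, 0.0233]
ee_rot: [0.464, 0.533, -0.464, 0.533]
ft_force: [0.3, -0.9, -2.3]
grip_width: 0.682
clock: 46.95
position: [0.4566, -0.3053, 0.0225]
ee_rot: [0.464, 0.533, -0.464, 0.533]
ft_force: [0.3, 0.4, -2.3]
grip_width: 0.688
clock: 47.15
position: [0.4566, -0.3053, 0.0214]
ee_rot: [0.464, 0.533, -0.464, 0.533]
ft_force: [-0.4, 0.2, -1.9]
grip_width: 0.685
```

```bash
python3 -m handwheel '1 0 0 0 0 0 50;0 0 0 0 0 0 50';python3 -m handwheel '1 0 0 0 0 0 50;0 0 0 0 0 0 50'
```

```text
clock: 47.35
position: [0.4567, -0.3053, 0.0206]
ee_rot: [0.464, 0.533, -0.464, 0.533]
ft_force: [1.2, -0.5, -1.0]
grip_width: 0.685
clock: 47.55
position: [0.4567, -0.3053, 0.0205]
ee_rot: [0.465, 0.533, -0.464, 0.533]
ft_force: [-5.3, 4.0, 13.8]
grip_width: 0.69
```

```bash
python3 -m handwheel '-1 0 0 0 0 0 59;0 0 0 0 0 0 65;0 0 0 0 0 0 76;0 0 0 0 0 0 76;0 0 0 0 0 0 76;0 0 0 0 0 0 76'; python3 -m handwheel '-5 0 0 0 0 0 80;-15 0 0 0 0 0 80;-30 0 0 0 0 0 80;-30 0 0 0 0 0 80;-30 0 0 0 0 0 80;-30 0 0 0 0 0 80;-30 0 0 0 0 0 80;-30 0 0 0 0 0 80'; python3 -m handwheel '-30 0 0 0 0 0 80;-10 0 0 0 0 0 80;0 0 0 0 0 0 80;0 0 0 0 0 0 80'
python3 - <<'E'
from h import *
look("w16",.045,.06,.457,-.305,.08,.12)
look("w17",.012,.025,.457,-.305,.08,.12)
from workcell import cams
d=cams.camera("scene"); cv2.imwrite("pics/s16.png",d["color"])
d=cams.camera("top"); cv2.imwrite("pics/t16.png",d["color"])
W=cloud(d);P=W[~np.isnan(W[...,2])]
for n,lo,hi,x,y,r in (("cup",.085,.1,.624,-.045,.05),("short",.045,.06,.459,-.034,.07),("med",.045,.06,.62,-.315,.09)):
    p=P[(abs(P[:,0]-x)<r)&(abs(P[:,1]-y)<r)&(P[:,2]>lo)&(P[:,2]<hi)];print(n,[np.round(a,1) for a in cv2.minAreaRect((p[:,:2]*1000).astype(np.float32))],np.median(p[:,2]).round(4))
E
```

```text
clock: 48.15
position: [0.4566, -0.3053, 0.0205]
ee_rot: [0.464, 0.533, -0.464, 0.533]
ft_force: [-0.9, 0.8, -0.0]
grip_width: 0.888
clock: 48.95
position: [0.4563, -0.3056, 0.2231]
ee_rot: [0.465, 0.533, -0.464, 0.533]
ft_force: [0.6, 0.1, 0.3]
grip_width: 0.937
clock: 49.35
position: [0.4563, -0.3051, 0.2599]
ee_rot: [0.464, 0.534, -0.464, 0.533]
ft_force: [0.2, 0.2, -0.8]
grip_width: 0.935
rect [array([ 456.1, -305.4]), array([ 60.2, 168.9]), np.float64(8.0)] 1715 [0.0472 0.0515 0.0528]
rect [array([ 457.5, -305.6]), array([ 96.4, 205.8]), np.float64(8.0)] 9559 [0.0135 0.015  0.0168]
cup [array([625.5, -46.3]), array([49.1, 49.1]), np.float64(45.5)] 0.0917
short [array([458.1, -34.1]), array([80.1, 59.9]), np.float64(87.9)] 0.0503
med [array([ 619.1, -314.8]), array([128. ,  61.1]), np.float64(79.9)] 0.0495
```

View pics/w16.png

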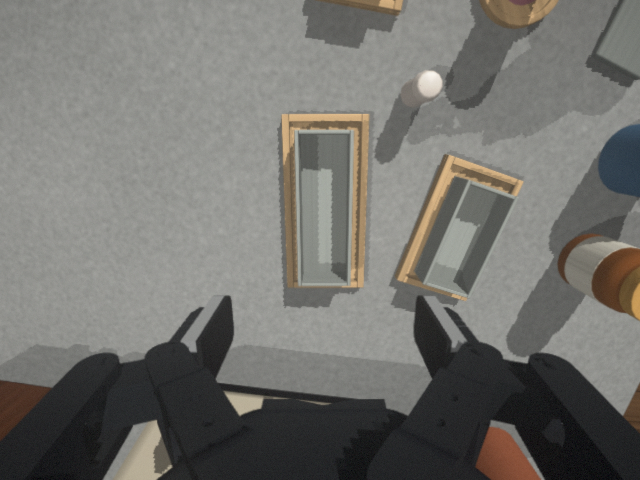

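View pics/s16.png

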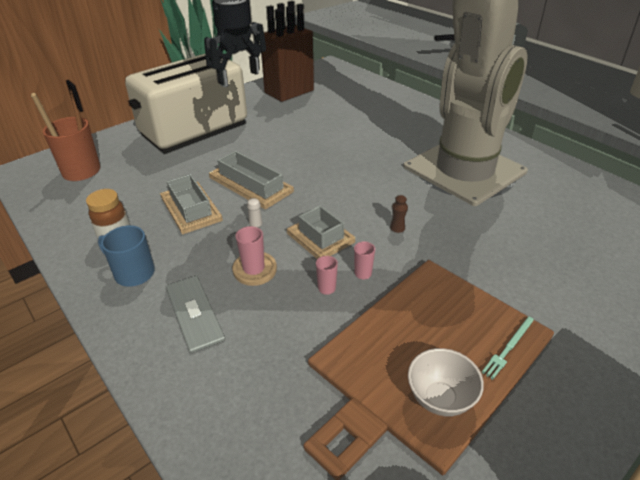

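All the pieces sit centred and flat, the bowl and forks haven't moved, and the gripper is clear.

```bash
python3 -c "
from workcell import hand_in
print(hand_in())"
```

```text
the job is handed in; nothing more can be done
None
```

The bento is taken apart and the job is handed in, at about 50 s of the 109 s allowed. I moved the largest (stacked) cup to the round coaster first. Then I moved the short, medium and long tiers, in that order, each to the oak stand of its own length.

| Piece | Offset from the centre of its place | Rim height | Expected rim height |
|---|---|---|---|
| Cup | about 2 to 3 mm | 93 mm | 93 mm |
| Short tier | about 1 mm | 51 mm | 51 mm |
| Medium tier | about 1 mm | 51 mm | 51 mm |
| Long tier | about 1.5 mm | 51.5 mm | 51 mm |

- **Fit:** Every offset is well inside the lips, with about 14 mm of room around the cup's foot and 10 mm around each tier. The rim heights match upright pieces sitting flat.
- **Forces:** The highest force reading at the end of a move was about 25 N, when the short tier touched its stand. The readings don't show what happened during a move.
- **Left alone:** The final scene picture shows the bowl, the forks and the smaller cups where they were. The gripper was open and clear, about 20 cm above the long tier's rim.
- **Disagreement:** In the final check the top camera put the rims 1 to 2 mm lower than the wrist camera did. That is within the 2 mm calibration. No check failed.

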